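# Sort the plug shells into the bench drawer

### The job

The repair is finished, so clear the loose plug shells off the bench: pull the drawer of the dark steel unit well open, put each shell lying on the bench into the drawer bin of its own colour, and then push the drawer fully shut with the bins in it. Leave the multimeter, the opened control unit and the pliers where they are.

Things in the scene. Friction and masses are not known exactly. Their poses are not given: they have to be found in the camera images.
- drawer (a joint): the grey drawer of the low dark steel drawer unit fixed on the bench (302 mm wide, 275 mm deep, 100 mm high; a flat white router lies on the rear half of its top, reaching 131 mm above the bench): slide, 0 = fully shut, grows to 0.205 m = fully pulled out against its stop. It stays where it is left; about 3 N moves it.
- drawer_handle (a point): the middle of the round steel bar handle of the drawer (bar 11 mm thick, 130 mm long, level, 45 mm in front of the drawer's face, its centre 72 mm above the bench, on two posts 110 mm apart). Its x axis points into the unit: the drawer opens along -x of this point (towards the robot); y runs along the bar.
- drawer_floor (a point): the middle of the front edge of the drawer's inside floor (14 mm above the bench; the inside reaches from here 189 mm along +x and 134 mm to either side along y; side and back walls 44 mm high inside, the front 82 mm). Axes as for the handle; it moves with the drawer. With the drawer fully out, all of its inside lies in front of the unit.
- bin_red_front (a point): the middle of the front end of the inside floor of the red plastic bin, an open-topped loose tray standing in the drawer (three of them side by side fill the drawer; which colour stands left, middle or right varies). The inside reaches from here 180 mm along its +x (the drawer's direction) and 41 mm to either side along its y; walls 3 mm thick and 33 mm high above this point, which is about 17 mm above the bench.
- bin_green_front (a point): the middle of the front end of the inside floor of the green plastic bin, an open-topped loose tray standing in the drawer (three of them side by side fill the drawer; which colour stands left, middle or right varies). The inside reaches from here 180 mm along its +x (the drawer's direction) and 41 mm to either side along its y; walls 3 mm thick and 33 mm high above this point, which is about 17 mm above the bench.
- bin_blue_front (a point): the middle of the front end of the inside floor of the blue plastic bin, an open-topped loose tray standing in the drawer (three of them side by side fill the drawer; which colour stands left, middle or right varies). The inside reaches from here 180 mm along its +x (the drawer's direction) and 41 mm to either side along its y; walls 3 mm thick and 33 mm high above this point, which is about 17 mm above the bench.
- red1 (a point): the centre of a red plug shell (there are up to two red ones; absent ones read None): a rigid plastic connector body 72 mm long (its x) by 30 mm wide (its y) by 36 mm high (its z); the lower 26 mm is a full block, above it sits a hood 24 mm wide; this point is 18 mm above its underside; about 55 g; starts upright on the bench.
- green1 (a point): the centre of a green plug shell (there are up to two green ones; absent ones read None): a rigid plastic connector body 72 mm long (its x) by 30 mm wide (its y) by 36 mm high (its z); the lower 26 mm is a full block, above it sits a hood 24 mm wide; this point is 18 mm above its underside; about 55 g; starts upright on the bench.
- blue1 (a point): the centre of a blue plug shell (there are up to two blue ones; absent ones read None): a rigid plastic connector body 72 mm long (its x) by 30 mm wide (its y) by 36 mm high (its z); the lower 26 mm is a full block, above it sits a hood 24 mm wide; this point is 18 mm above its underside; about 55 g; starts upright on the bench.
- red2 (a point): the centre of a red plug shell (there are up to two red ones; absent ones read None): a rigid plastic connector body 72 mm long (its x) by 30 mm wide (its y) by 36 mm high (its z); the lower 26 mm is a full block, above it sits a hood 24 mm wide; this point is 18 mm above its underside; about 55 g; starts upright on the bench.
- green2 (a point): the centre of a green plug shell (there are up to two green ones; absent ones read None): a rigid plastic connector body 72 mm long (its x) by 30 mm wide (its y) by 36 mm high (its z); the lower 26 mm is a full block, above it sits a hood 24 mm wide; this point is 18 mm above its underside; about 55 g; starts upright on the bench.
- blue2 (a point): the centre of a blue plug shell (there are up to two blue ones; absent ones read None): a rigid plastic connector body 72 mm long (its x) by 30 mm wide (its y) by 36 mm high (its z); the lower 26 mm is a full block, above it sits a hood 24 mm wide; this point is 18 mm above its underside; about 55 g; starts upright on the bench.
- multimeter: a yellow multimeter lying on the bench, 155 x 78 x 44 mm, origin at the centre of its underside; a bystander.
- controller: an opened engine control unit, aluminium tray with a green board and two black sockets, about 165 x 125 x 36 mm, origin at its underside; a bystander.
- pliers: a pair of pliers with green handles lying on the bench, about 190 mm long, 65 mm wide and 18 mm high, origin near the middle; a bystander.

How it is judged (in metres and radians):
On the way, in this order (a step that is already met when the one before it is completed fails the run):
1. the drawer is pulled well open (at least 150 mm of its 205 mm) (value of joint drawer above 0.15 m), for 0.2 s.
2. every shell is in the bin of its colour, the drawer still open (x of red1 in the frame of bin_red_front between 0.003 and 0.177 m and y of red1 in the frame of bin_red_front between -0.038 and 0.038 m and z of red1 in the frame of bin_red_front between 0.005 and 0.06 m and x of green1 in the frame of bin_green_front between 0.003 and 0.177 m and y of green1 in the frame of bin_green_front between -0.038 and 0.038 m and z of green1 in the frame of bin_green_front between 0.005 and 0.06 m and x of blue1 in the frame of bin_blue_front between 0.003 and 0.177 m and y of blue1 in the frame of bin_blue_front between -0.038 and 0.038 m and z of blue1 in the frame of bin_blue_front between 0.005 and 0.06 m and x of red2 in the frame of bin_red_front between 0.003 and 0.177 m and y of red2 in the frame of bin_red_front between -0.038 and 0.038 m and z of red2 in the frame of bin_red_front between 0.005 and 0.06 m and x of green2 in the frame of bin_green_front between 0.003 and 0.177 m and y of green2 in the frame of bin_green_front between -0.038 and 0.038 m and z of green2 in the frame of bin_green_front between 0.005 and 0.06 m and x of blue2 in the frame of bin_blue_front between 0.003 and 0.177 m and y of blue2 in the frame of bin_blue_front between -0.038 and 0.038 m and z of blue2 in the frame of bin_blue_front between 0.005 and 0.06 m and value of joint drawer above 0.05 m), for 0.2 s.
3. the drawer is pushed fully shut (value of joint drawer below 0.007 m), for 0.2 s.
At the end, for the whole second after the job is handed in: The drawer is fully shut (open less than 7 mm), the three bins stand in it, and every plug shell that was on the bench lies inside the bin of its own colour (its centre within the bin's walls and less than 60 mm above the bin's floor: two shells may lie on one another) (x of red1 in the frame of bin_red_front between 0.003 and 0.177 m and y of red1 in the frame of bin_red_front between -0.038 and 0.038 m and z of red1 in the frame of bin_red_front between 0.005 and 0.06 m and x of green1 in the frame of bin_green_front between 0.003 and 0.177 m and y of green1 in the frame of bin_green_front between -0.038 and 0.038 m and z of green1 in the frame of bin_green_front between 0.005 and 0.06 m and x of blue1 in the frame of bin_blue_front between 0.003 and 0.177 m and y of blue1 in the frame of bin_blue_front between -0.038 and 0.038 m and z of blue1 in the frame of bin_blue_front between 0.005 and 0.06 m and x of red2 in the frame of bin_red_front between 0.003 and 0.177 m and y of red2 in the frame of bin_red_front between -0.038 and 0.038 m and z of red2 in the frame of bin_red_front between 0.005 and 0.06 m and x of green2 in the frame of bin_green_front between 0.003 and 0.177 m and y of green2 in the frame of bin_green_front between -0.038 and 0.038 m and z of green2 in the frame of bin_green_front between 0.005 and 0.06 m and x of blue2 in the frame of bin_blue_front between 0.003 and 0.177 m and y of blue2 in the frame of bin_blue_front between -0.038 and 0.038 m and z of blue2 in the frame of bin_blue_front between 0.005 and 0.06 m and x of bin_red_front in the frame of drawer_floor between -0.02 and 0.02 m and y of bin_red_front in the frame of drawer_floor between -0.11 and 0.11 m and z of bin_red_front in the frame of drawer_floor between -0.005 and 0.015 m and x of bin_green_front in the frame of drawer_floor between -0.02 and 0.02 m and y of bin_green_front in the frame of drawer_floor between -0.11 and 0.11 m and z of bin_green_front in the frame of drawer_floor between -0.005 and 0.015 m and x of bin_blue_front in the frame of drawer_floor between -0.02 and 0.02 m and y of bin_blue_front in the frame of drawer_floor between -0.11 and 0.11 m and z of bin_blue_front in the frame of drawer_floor between -0.005 and 0.015 m and value of joint drawer below 0.007 m); the robot touches nothing.
It fails at once if the multimeter is moved more than 30 mm (distance of multimeter from where it was at the start of the episode above 0.03 m).
It fails at once if the controller is moved more than 30 mm (distance of controller from where it was at the start of the episode above 0.03 m).
It fails at once if the pliers is moved more than 30 mm (distance of pliers from where it was at the start of the episode above 0.03 m).
Of plug_red1, plug_green1, plug_blue1, plug_red2, plug_green2, plug_blue2 only 4 to 6 are there at a start; the rules pass over those that are not, and their reading is None.
At some moment in a run one of plug_red1, plug_green1, plug_blue1, plug_red2, plug_green2, plug_blue2 may be knocked a few centimetres aside while the robot is not near it.
Once in a run the grip may slacken for a moment while it holds something.
It also fails if it takes over 210 s, if anything falls off the work surface, if the arm or the gripper's body presses on something with over 40 N, if the wrist force passes 120 N, or if a joint passes its speed limit or range.

### The arm

A 6-joint arm with a two-finger parallel gripper is mounted at the origin on the work surface. World frame = base frame: x ahead of the robot, y to its left, z up, the work surface at z = 0. Lengths are in mm, angles in rad, forces in N, time in s.
With the tool pointing down it reaches from about 400 to 925 mm from the base axis. Payload 12.5 kg.
Tool frame: the origin (TCP) lies at the very end of the fingers, on their centre line; the grasp point (between the pads) lies env.grip_point_offset behind it (env.grip_point_offset is the distance from the TCP to the grasp point, in mm); y points along the fingers, z is the direction in which the jaws open and shut, and the axes are right-handed (so a half turn about y gives the same grasp; the last joint's range is limited). The gripper opens to 95 mm and grips with 3 to 60 N. Pads are 20 mm wide; open, the fingers measure 119 mm over their backs; the gripper's body (75 mm by 180 mm) begins 59 mm behind the grasp point.
Start: joints at [-1.265, 0.491, 1.559, -0, 1.092, -0.106], TCP at [250.187, -572.762, 185.361] pointing down, gripper open.
Joint ranges: [-3.1, 3.1], [-0.84, 2.19], [0.05, 2.79], [-1.13, 4.28], [0.06, 2.93], [-2.69, 2.69]. Speed limits (rad/s): [2.22, 2.22, 2.79, 3.14, 3.14, 3.14].

### API

Orientations are given as [roll, pitch, yaw] about the fixed x, y, z axes, in that order (R = Rz(yaw) Ry(pitch) Rx(roll)).
In Python, from cell import readout, read_camera, env, nets gives the robot as it stands.
- The arm moves only by the tool apply_moves, never from a script. Its argument "increments" is a list of rows, each a list of 3 entries, a list of its own where there are three numbers: the shift along the tool's x, y, z in cm, then the turn, a rotation vector about the tool's x, y, z in degrees, then the finger opening in cm, from 0 to 9.51. A call has exactly 5 rows; each row shifts and turns the pose as measured when the row begins, along the tool's axes as they then stand; what a row does not reach is not made up. A row lasts 1/8 s, in which the tool goes at most 62.5 mm and 10.7 degrees, less where a joint would pass 70% of its speed; a pose out of reach is approached as far as the arm can. A call with a gripper value outside its range is refused whole. The fingers move at their own pace and stop on an object; the grip force is fixed at half the most. Time passes only in rows, so rows that do not move let the fingers close, or fill a call up. It gives the time, the measured TCP pose, the force and the opening at its end, in the units of the state.
- readout.state(): the state, without advancing time (a new reading comes with each control period).
- read_camera(name): name is "scene" or "top"; returns a dict with "img" (400x640x3 uint8, red, green, blue), "vfov" (degrees; the focal length in pixels is half the picture's height over the tangent of half this angle, whatever the lens; pixels are square), "cx", "cy" (the principal point, pixels), "rvec" (rotation vector, rad) and "tvec" (3), from world to camera coordinates, as OpenCV has them. Camera axes: x right, y down, z forward; pixel columns grow to the right and rows downward; lengths in mm; the calibration is good to about 2 mm. A picture is of the moment at which its call begins. There is no depth.
- env.job_done(): hands the job in, once; it reports no verdict.
Trained networks look in a picture, given as the dict that the camera call returned (one of the last four; its "shot" number tells which), for a name from the list of things; names that differ only in an ending like _2 or _b are one class to them, and where a whole thing is asked for, a point or a joint stands for the part that bears it (a point fixed in the world has none). Each returns a list of dicts, best first, with "confidence" (0 to 1); they miss things now and then, are a little off and sometimes report something else, mostly with a low value. They report only what shows in the picture. A call takes as long as a camera call.
- nets.look_for(picture, thing): "point" ([x, y, z] in mm, in the coordinates of the camera as it stood for that picture, good to about 4 mm: the middle of the surface that is visible of it).
- nets.mark_of(picture, thing): "point" ([x, y, z] in mm, in the coordinates of the camera as it stood for that picture, good to about 4 mm: a listed point, or the origin of a listed thing).
The state is a dict: "t": time; "joints": joint angles; "qvel": joint speeds; "tau": joint torques, N m; "eef_pos": TCP position; "tcp_rot": TCP orientation; "ft_force": force on the tool from outside, world axes, zero at the start; "moment": the same for the moment, N m; "opening": opening from 0.0 (shut) to 1.0 (fully open).
Only numpy, scipy, OpenCV 4.12 (cv2) and the standard library are available. Lean on these libraries where they do the work, as an engineer would, in place of code of your own. Each camera call takes 0.05 s, during which the arm holds its last target. There are 200 camera calls.

## Working session

There is one attempt and no reset: what is moved stays moved. The work goes in short steps, Python scripts to look and compute and a tool call to move; the robot and the scene stay as the last step left them, time stands still between calls to the robot, and variables do not carry over. Pictures are saved under pics/ and viewed, about 12 in all and at most 16, crops included, and the job is handed in when it is done.

Besides the shell and the picture viewer there is one more tool, called after ">>>" as name(argument=value, ...) on one line, values as JSON. apply_moves: Moves the arm, as the interface text tells. Its arguments: {"type":"object","properties":{"increments":{"type":"array"}},"required":["increments"]}

```bash
mkdir -p pics; ls
cat > h.py <<'E'
import numpy as np, cv2
from scipy.spatial.transform import Rotation as Ro
from cell import readout, read_camera, env, nets
def cam(n): return read_camera(n)
def RT(c): return cv2.Rodrigues(np.array(c["rvec"],float))[0], np.array(c["tvec"],float).ravel()
def w(c,p):
    R,t=RT(c); return R.T@(np.array(p,float)-t)
def px(c,P):
    R,t=RT(c); p=R@np.array(P,float)+t; f=200/np.tan(np.radians(c["vfov"]/2)); return np.round([c["cx"]+f*p[0]/p[2],c["cy"]+f*p[1]/p[2]],1)
def ray(c,u,v,z):
    R,t=RT(c); f=200/np.tan(np.radians(c["vfov"]/2)); d=R.T@np.array([(u-c["cx"])/f,(v-c["cy"])/f,1]); o=-R.T@t
    return np.round(o+d*(z-o[2])/d[2],1)
def save(c,n): cv2.imwrite(f"pics/{n}.png",c["img"][:,:,::-1])
def st():
    s=readout.state(); R=Ro.from_euler('xyz',s["tcp_rot"]).as_matrix()
    print("t",round(s["t"],2),"tcp",np.round(s["eef_pos"],1),"rot",np.round(s["tcp_rot"],3),"F",np.round(s["ft_force"],1),"op",round(s["opening"],3),"q",np.round(s["joints"],2)); print(np.round(R,3)); return s,R
E
python3 - <<'E'
from h import *
s,R=st(); print(env.grip_point_offset)
for n in("top","scene"):
    c=cam(n); save(c,n+"0"); 
    Rc,t=RT(c); print(n,c["vfov"],"campos",np.round(-Rc.T@t))
    for th in["drawer_handle","drawer_floor","red1","green1","blue1","multimeter","controller","pliers"]:
        for d in nets.mark_of(c,th)[:3]: print(th,round(d["confidence"],2),np.round(w(c,d["point"])),px(c,w(c,d["point"])))
E
```

```text
pics
t 0.0 tcp [ 250.1 -572.5  184.8] rot [-1.572  0.    -2.73 ] F [-0.4 -0.6  0.1] op 1.002 q [-1.26  0.49  1.56 -0.    1.09 -0.11]
[[-0.916 -0.     0.4  ]
 [-0.4    0.001 -0.916]
 [-0.    -1.    -0.001]]
18.8
top 46.09677080453815 campos [ 447.   -3. 1164.]
drawer_handle 0.58 [ 604. -195.   70.] [413.7 173.3]
drawer_floor 0.9 [ 659. -222.   13.] [420.6 154.6]
drawer_floor 0.6 [324. 330.   3.] [196.  290.5]
red1 0.84 [573.  84.  18.] [296.5 188.8]
red1 0.81 [443.  88.  14.] [294.3 241.9]
green1 0.84 [566. 240.  17.] [233.  191.8]
green1 0.69 [449. 363.  21.] [181.9 239.2]
blue1 0.91 [583. 387.  24.] [173.3 184.7]
blue1 0.67 [465. 236.  18.] [233.9 232.7]
multimeter 0.91 [713. 332.   3.] [199.  134.3]
controller 0.67 [750. 111.   3.] [286.5 119.7]
pliers 0.96 [326. 332.   1.] [195.4 289.6]
scene 45.05044548979146 campos [1268.  357.  842.]
drawer_handle 0.72 [ 598. -196.   70.] [233.3 175.8]
red1 0.91 [441.  93.  13.] [369.7 186.6]
red1 0.58 [575.  85.  21.] [345.5 219.9]
green1 0.87 [565. 240.  18.] [411.7 239.7]
green1 0.67 [450. 360.  16.] [477.3 222.1]
blue1 0.88 [584. 384.  17.] [475.3 268.8]
blue1 0.57 [460. 231.  20.] [422.  206.7]
multimeter 0.61 [717. 330.  -0.] [431.5 314.4]
controller 0.95 [755. 100.   1.] [318.  287.5]
pliers 0.89 [326. 324.  -6.] [471.7 189.9]
pliers 0.28 [448. 358.  17.] [476.7 220.7]
```

```bash
python3 -c "
import cv2
a=cv2.imread('pics/top0.png');cv2.imwrite('pics/top0b.png',cv2.resize(a,(800,500)))
b=cv2.imread('pics/top0.png')[80:320,140:460]; cv2.imwrite('pics/top0c.png',cv2.resize(b,(800,600),interpolation=cv2.INTER_CUBIC))"
```

```text
(no output)
```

View pics/top0c.png

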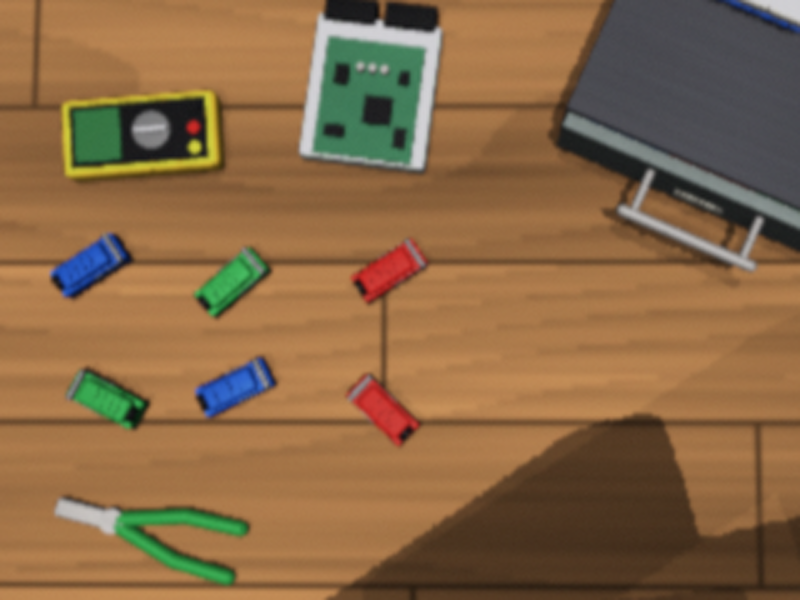

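View pics/scene0.png

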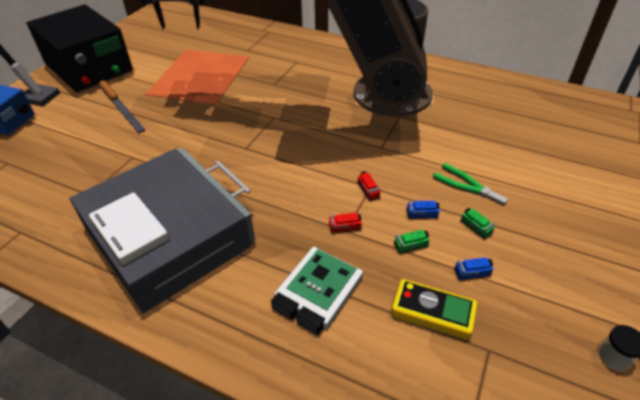

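The top view shows six shells (two each of red, green and blue), the multimeter, the controller and the pliers. The handle runs between crop pixels (622,211) and (752,266). The scene view agrees. Next I'll get shell yaws and the handle line from the colours.

```bash
cat >> h.py <<'E'
def shells(c,z=26,roi=None):
    """colour blobs -> (colour, centre, yaw of long axis deg, size) at height z"""
    hsv=cv2.cvtColor(c["img"],cv2.COLOR_RGB2HSV); out=[]
    for col,rg in dict(red=[(0,5),(174,180)],green=[(50,75)],blue=[(105,125)]).items():
        m=sum(cv2.inRange(hsv,(a,150,60),(b,255,255)) for a,b in rg)
        m=cv2.morphologyEx(m,cv2.MORPH_CLOSE,np.ones((3,3),np.uint8))
        for k in cv2.findContours(m,cv2.RETR_EXTERNAL,cv2.CHAIN_APPROX_NONE)[0]:
            if cv2.contourArea(k)<80: continue
            P=np.array([ray(c,*q,z)[:2] for q in k[:,0,:]],np.float32)
            (x,y),_,_=cv2.minAreaRect(P); b=cv2.boxPoints(cv2.minAreaRect(P)); e=[b[1]-b[0],b[2]-b[1]]
            L=max(e,key=np.linalg.norm); S=min(e,key=np.linalg.norm)
            a=np.degrees(np.arctan2(L[1],L[0]))%180
            out.append((col,np.round([x,y]),round(a,1),np.round([np.linalg.norm(L),np.linalg.norm(S)])))
    return out
def go(P,yaw=None):
    """print shift (tool cm) and turn about tool y (deg) to bring TCP to P with tool z axis (jaw dir) at world angle yaw (mod 180)"""
    s,R=st(); d=R.T@(np.array(P,float)-s["eef_pos"])/10
    print("shift cm",np.round(d,2),"world",np.round(np.array(P)-s["eef_pos"],0))
    tgt=None
    v=np.array([0,0,-1.]) # level: desired y down
    zy=np.degrees(np.arctan2(R[1,2],R[0,2]))
    if yaw is None: yaw=zy
    for k in(-180,0,180,360):
        dy=yaw+k-zy
        dy=(dy+270)%540-270
        z=np.radians(zy+dy); Z=np.array([np.cos(z),np.sin(z),0]); T=np.c_[np.cross(v,Z),v,Z]
        rv=np.degrees(Ro.from_matrix(R.T@T).as_rotvec())
        if abs(dy)<=180: print("turn",np.round(rv,1),"q6 now",round(np.degrees(s["joints"][5]),0),"yaw change",round(dy,1))
E
python3 - <<'E'
from h import *
c=cam("top"); 
for s in shells(c): print(*s)
a=ray(c,388.8,164.4,72); b=ray(c,440.8,186.4,72); print(a,b,(a+b)/2, np.linalg.norm(a-b))
d=(b-a)[:2]; ang=np.degrees(np.arctan2(d[1],d[0]))+90; print("drawer x yaw",ang)
# face line (front top edge) at z~98
p=ray(c,140+565/2.5,80+118/2.5,98);q=ray(c,140+800/2.5,80+218/2.5,98);print(p,q,np.degrees(np.arctan2(*(q-p)[1::-1]))+90)
m=(a+b)/2; x=np.array([np.cos(np.radians(ang)),np.sin(np.radians(ang))])
print("handle",m,"above"); go([m[0],m[1],110],ang)
E
```

```text
red [437.  88.] 45.4 [63. 29.]
red [573.  89.] 123.9 [62. 31.]
green [317. 286.] 75.1 [119.  57.]
green [448. 357.] 62.2 [64. 28.]
green [560. 244.] 135.5 [59. 26.]
blue [458. 240.] 116.3 [59. 27.]
blue [577. 384.] 122.6 [60. 30.]
[ 624.5 -136.6   72. ] [ 572.6 -256.6   72. ] [ 598.55 -196.6    72.  ] 130.74253324760082
drawer x yaw -23.38848242899489
[707. -82.  98.] [ 613.5 -294.9   98. ] -23.709799737785175
handle [ 598.55 -196.6    72.  ] above
t 0.95 tcp [ 250.2 -572.7  185.4] rot [-1.571 -0.    -2.73 ] F [0.4 0.1 0.3] op 0.998 q [-1.26  0.49  1.56 -0.    1.09 -0.11]
[[-0.916  0.     0.4  ]
 [-0.4   -0.    -0.916]
 [ 0.    -1.     0.   ]]
shift cm [-46.98   7.53 -20.53] world [348. 376. -75.]
turn [ -0. 137.  -0.] q6 now -6.0 yaw change -137.0
turn [ -0. -43.   0.] q6 now -6.0 yaw change 43.0
turn [ -0. 137.  -0.] q6 now -6.0 yaw change -137.0
```

>>> apply_moves(increments=[[[-5.2,0,-2.3],[0,0,0],5],[[-5.2,0,-2.3],[0,0,0],5],[[-5.2,0,-2.3],[0,0,0],5],[[-5.2,0,-2.3],[0,0,0],5],[[-5.2,0,-2.3],[0,0,0],5]])

```text
t: 1.58
eef_pos: [445.7, -360.7, 185.1]
tcp_rot: [-1.569, 0.0, -2.737]
ft_force: [0.7, -0.1, 0.1]
opening: 0.548
```

>>> apply_moves(increments=[[[-5.2,0,-2.3],[0,0,0],5],[[-5.2,0,-2.3],[0,0,0],5],[[-5.2,0,-2.3],[0,0,0],5],[[-5.2,0,-2.3],[0,0,0],5],[[0,0,0],[0,0,0],5]])

```text
t: 2.2
eef_pos: [607.3, -185.2, 185.3]
tcp_rot: [-1.568, 0.001, -2.733]
ft_force: [-0.8, -0.1, 0.8]
opening: 0.527
```

>>> apply_moves(increments=[[[0,0,0],[0,-8.6,0],5],[[0,0,0],[0,-8.6,0],5],[[0,0,0],[0,-8.6,0],5],[[0,0,0],[0,-8.6,0],5],[[0,0,0],[0,-8.6,0],5]])

```text
t: 2.82
eef_pos: [605.1, -187.6, 185.1]
tcp_rot: [-1.569, -0.002, -1.96]
ft_force: [-0.9, -0.5, 0.2]
opening: 0.525
```

Run:
```python
from h import *
go([598.5,-196.6,53],-23.5)
c=cam("scene"); save(c,"s1")
for d in nets.mark_of(c,"drawer_handle")[:2]: print(round(d["confidence"],2),np.round(w(c,d["point"])))
```

```text
t 2.83 tcp [ 605.1 -187.6  185.1] rot [-1.569 -0.002 -1.96 ] F [-0.9 -0.5  0.2] op 0.525 q [-0.4   0.5   1.54 -0.    1.1  -0.01]
[[-0.38   0.001  0.925]
 [-0.925 -0.002 -0.38 ]
 [ 0.002 -1.     0.002]]
shift cm [ 1.06 13.22 -0.29] world [  -7.   -9. -132.]
turn [-0.1  1.2  0.1] q6 now -1.0 yaw change -1.2
turn [   0.2 -178.8    0.2] q6 now -1.0 yaw change 178.8
0.76 [ 600. -195.   65.]
```

>>> apply_moves(increments=[[[1.0,0,-0.3],[0,1.2,0],5],[[0,4.2,0],[0,0,0],5],[[0,4.2,0],[0,0,0],5],[[0,4.0,0],[0,0,0],5],[[0,1.0,0],[0,0,0],5]])

```text
t: 3.55
eef_pos: [597.1, -200.4, 49.8]
tcp_rot: [-1.565, -0.002, -2.006]
ft_force: [1.0, -0.0, -0.8]
opening: 0.523
```

>>> apply_moves(increments=[[[0,0,0],[0,0,0],0.5],[[0,0,0],[0,0,0],0.5],[[0,0,0],[0,0,0],0.5],[[0,0,0],[0,0,0],0.5],[[0,0,0],[0,0,0],0.5]])

```text
t: 4.18
eef_pos: [598.6, -201.8, 54.3]
tcp_rot: [-1.559, -0.002, -2.01]
ft_force: [0.7, -0.7, -0.8]
opening: 0.078
```

Run:
```python
from h import *
go([598.5,-196.6,53],-23.5)
```

```text
t 4.17 tcp [ 598.6 -201.8   54.3] rot [-1.559e+00 -2.000e-03 -2.010e+00] F [ 0.7 -0.7 -0.8] op 0.078 q [-0.43  0.64  1.67 -0.    0.81  0.01]
[[-0.425  0.01   0.905]
 [-0.905 -0.007 -0.425]
 [ 0.002 -1.     0.012]]
shift cm [-0.47  0.13 -0.23] world [-0.  5. -1.]
turn [ -0.2 178.3  -1. ] q6 now 1.0 yaw change -178.4
turn [-0.7 -1.6  0.1] q6 now 1.0 yaw change 1.6
turn [ -0.2 178.3  -1. ] q6 now 1.0 yaw change -178.4
```

>>> apply_moves(increments=[[[0,0,-1],[0,-0.8,0],0],[[0,0,-2],[0,-0.8,0],0],[[0,0,-2],[0,0,0],0],[[0,0,-2],[0,0,0],0],[[0,0,-2],[0,0,0],0]])

```text
t: 4.8
eef_pos: [512.0, -163.4, 53.2]
tcp_rot: [-1.56, -0.003, -1.978]
ft_force: [-0.1, 0.1, -0.4]
opening: 0.004
```

Run:
```python
from h import *
go([598.5-190*.918,-196.6+190*.397,53],-23.5)
c=cam("scene"); save(c,"s2")
for d in nets.mark_of(c,"drawer_handle")[:2]: print(round(d["confidence"],2),np.round(w(c,d["point"])))
```

```text
t 4.8 tcp [ 512.  -163.4   53.2] rot [-1.56  -0.003 -1.978] F [-0.1  0.1 -0.4] op 0.004 q [-0.43  0.54  1.91 -0.    0.68 -0.02]
[[-0.396  0.009  0.918]
 [-0.918 -0.007 -0.396]
 [ 0.003 -1.     0.011]]
shift cm [-0.4  -0.09 -9.75] world [-88.  42.  -0.]
turn [-0.6  0.2  0.2] q6 now -1.0 yaw change -0.2
turn [   0.2 -179.8    1. ] q6 now -1.0 yaw change 179.8
0.69 [ 600. -195.   68.]
```

View pics/s2.png

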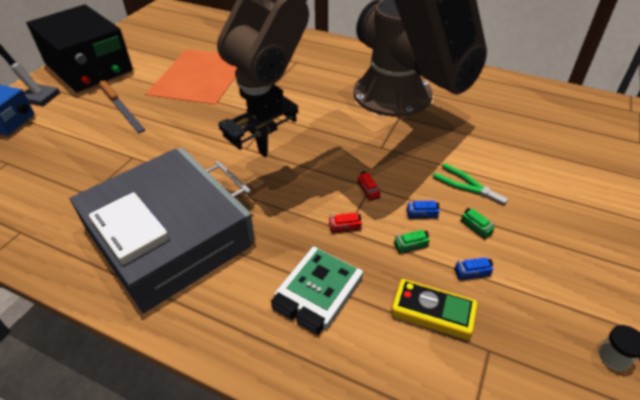

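The drawer is still shut, with the handle at about (215,165)–(248,192) and the closed gripper free at (265,150). So the bar was never between the pads. I'll check where the TCP projects in the picture.

Run:
```python
from h import *
s,R=st(); p=np.array(s["eef_pos"])
for n in("scene","top"):
    c=cam(n); print(n,"tcp",px(c,p),"80 above",px(c,p+[0,0,80]),"handle",px(c,[598.5,-196.6,72]))
    q=c["img"]; u,v=px(c,p).astype(int); 
    save(c,"z"+n); cv2.imwrite(f"pics/z{n}c.png",cv2.resize(q[max(0,v-75):v+75,u-100:u+100,::-1],(800,600),interpolation=cv2.INTER_CUBIC)); print(u-100,v-75)
```

```text
t 4.9 tcp [ 511.2 -162.9   53.2] rot [-1.561 -0.003 -1.978] F [-0.8 -0.3  0.8] op 0.004 q [-0.43  0.54  1.91 -0.    0.68 -0.02]
[[-0.396  0.008  0.918]
 [-0.918 -0.006 -0.396]
 [ 0.003 -1.     0.01 ]]
scene tcp [264.3 163. ] 80 above [261.3 137.6] handle [232.7 175.2]
164 88
top tcp [399.6 213.2] 80 above [404.8 211.1] handle [414.7 175.4]
299 138
```

View pics/zscenec.png

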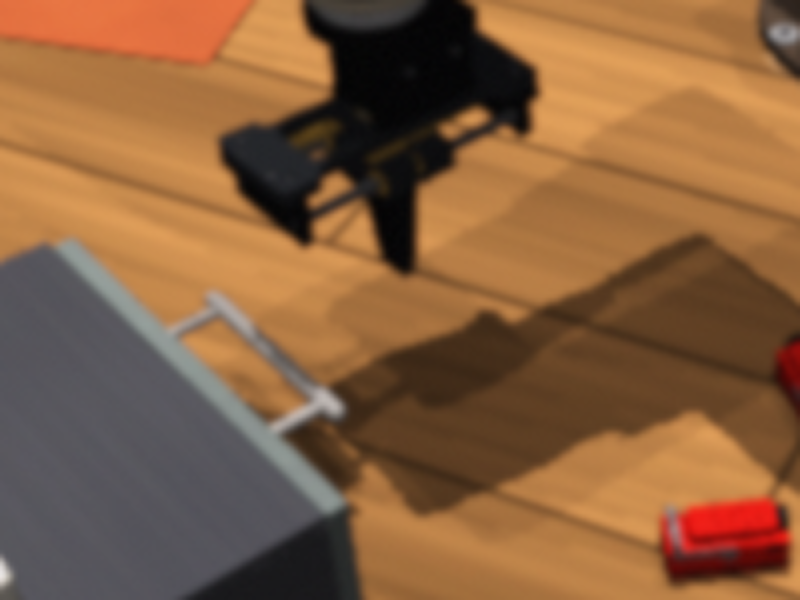

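The visible fingertip is at about (264.5,155.5), but the reported TCP projects to (264.3,163). That puts the real tip about 24 mm higher, or farther back, than reported. The top view will tell which.

View pics/ztopc.png

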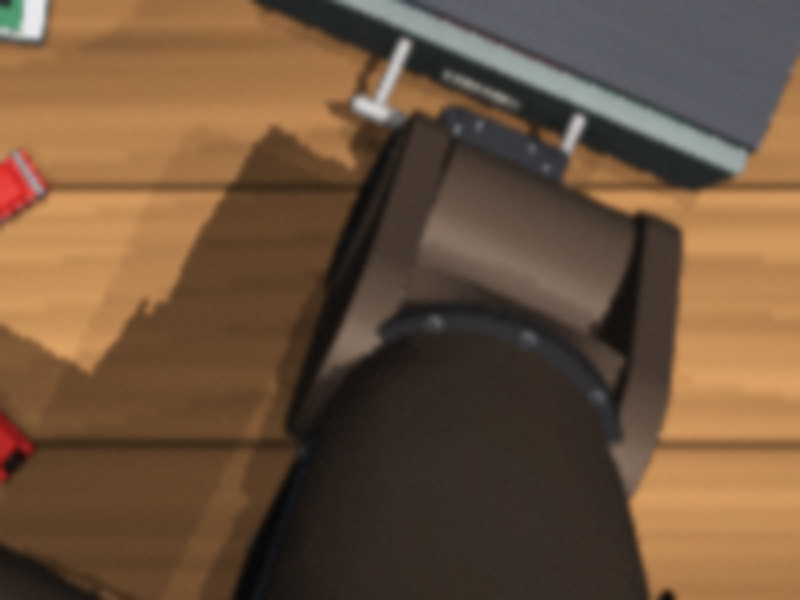

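Run:
```python
from h import *
c=cam("top")
for z in(130,150,170,195): print(z,px(c,[594,-198.5,z]), ray(c,424.8,173.8,z))
go([598.5,-196.6,105],-23.5)
```

```text
130 [420.2 173.8] [ 593.9 -208.5  130. ]
150 [422.  172.5] [ 591.1 -204.6  150. ]
170 [423.8 171.1] [ 588.3 -200.6  170. ]
195 [426.1 169.3] [ 584.7 -195.6  195. ]
t 5.05 tcp [ 513.9 -164.3   53.3] rot [-1.558 -0.003 -1.978] F [-0.3 -0.8  0.2] op 0.005 q [-0.43  0.54  1.91 -0.    0.68 -0.02]
[[-0.396  0.01   0.918]
 [-0.918 -0.007 -0.396]
 [ 0.003 -1.     0.012]]
shift cm [-0.37 -5.05  9.12] world [ 85. -32.  52.]
turn [-0.7  0.2  0.2] q6 now -1.0 yaw change -0.2
turn [   0.2 -179.8    1.1] q6 now -1.0 yaw change 179.8
```

>>> apply_moves(increments=[[[0,-5.2,0],[0,0,0],5],[[0,0,3],[0,0,0],5],[[0,0,3],[0,0,0],5],[[0,0,2],[0,0,0],5],[[0,0,0],[0,0,0],5]])

```text
t: 5.68
eef_pos: [591.8, -197.9, 108.2]
tcp_rot: [-1.556, -0.003, -1.978]
ft_force: [-0.5, -0.7, -0.4]
opening: 0.471
```

Run:
```python
from h import *
go([598.5,-196.6,105],-23.5)
c=cam("scene"); p=readout.state()["eef_pos"]; u,v=px(c,p).astype(int); print(u,v)
cv2.imwrite("pics/s3.png",cv2.resize(c["img"][v-60:v+40,u-67:u+67,::-1],(800,600),interpolation=cv2.INTER_CUBIC))
R=Ro.from_euler('xyz',readout.state()["tcp_rot"]).as_matrix()
for dz in(0,24):
  for sg in(-1,1): print(dz,sg,(px(c,p+sg*27*R[:,2]+[0,0,dz])-[u-67,v-60])*6)
```

```text
t 5.67 tcp [ 591.8 -197.9  108.2] rot [-1.556 -0.003 -1.978] F [-0.5 -0.7 -0.4] op 0.471 q [-0.43  0.57  1.65 -0.    0.91 -0.02]
[[-0.396  0.013  0.918]
 [-0.918 -0.008 -0.396]
 [ 0.003 -1.     0.015]]
shift cm [-0.38  0.33  0.56] world [ 7.  1. -3.]
turn [-0.9  0.2  0.2] q6 now -1.0 yaw change -0.2
turn [   0.2 -179.8    1.3] q6 now -1.0 yaw change 179.8
232 161
0 -1 [459.6 334.2]
0 1 [342.6 394.2]
24 -1 [452.4 286.8]
24 1 [333.  346.2]
```

View pics/s3.png

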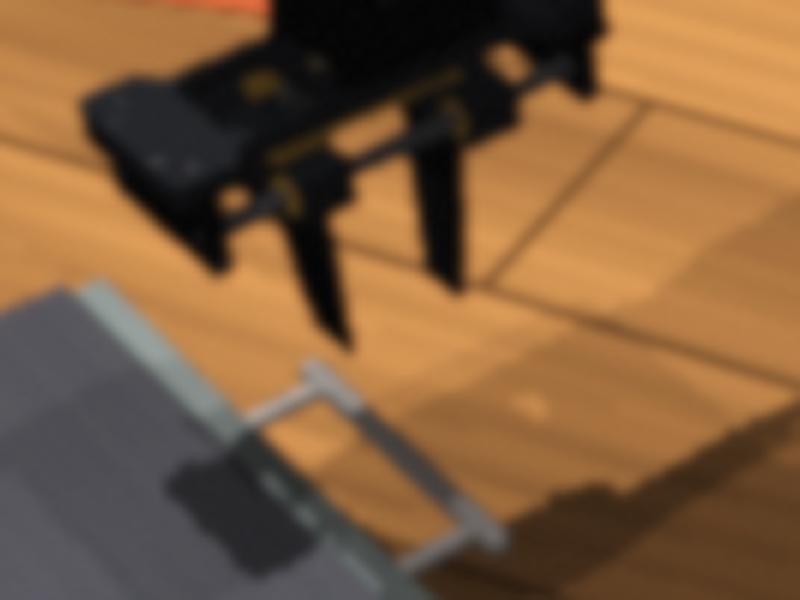

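Both fingertips, at crop (350,350) and (460,290), match a tip about 22 mm higher than reported. The top view rules out a sideways error. From here I treat the true z as reported + 22, confirm it at the bar and again at first contact.

>>> apply_moves(increments=[[[-0.4,0,0.6],[0,0,0],5],[[0,2.6,0],[-0.8,0,0],5],[[0,2.6,0],[0,0,0],5],[[0,2.4,0],[0,0,0],5],[[0,0,0],[0,0,0],5]])

```text
t: 6.35
eef_pos: [596.3, -194.9, 26.3]
tcp_rot: [-1.576, -0.003, -1.977]
ft_force: [0.1, -0.5, 0.4]
opening: 0.53
```

>>> apply_moves(increments=[[[0,0,0],[0,0,0],0],[[0,0,0],[0,0,0],0],[[0,0,0],[0,0,0],0],[[0,0,0],[0,0,0],0],[[0,0,0],[0,0,0],0]])

```text
t: 6.98
eef_pos: [597.6, -195.3, 28.3]
tcp_rot: [-1.572, -0.003, -1.977]
ft_force: [1.7, -1.5, -4.4]
opening: 0.106
```

Run:
```python
from h import *
go([598.5,-196.6,30],-23.5)
```

```text
t 6.97 tcp [ 597.6 -195.3   28.3] rot [-1.572 -0.003 -1.977] F [ 1.7 -1.5 -4.4] op 0.106 q [-0.42  0.68  1.69 -0.    0.78 -0.01]
[[-0.395 -0.002  0.919]
 [-0.919 -0.002 -0.395]
 [ 0.003 -1.    -0.001]]
shift cm [ 0.08 -0.17  0.13] world [ 1. -1.  2.]
turn [0.1 0.2 0.2] q6 now -1.0 yaw change -0.2
turn [ 2.000e-01 -1.798e+02 -1.000e-01] q6 now -1.0 yaw change 179.8
```

>>> apply_moves(increments=[[[0,0,-1],[0,0,0],0],[[0,0,-2],[0,0,0],0],[[0,0,-2],[0,0,0],0],[[0,0,-2],[0,0,0],0],[[0,0,-2],[0,0,0],0]])

```text
t: 7.6
eef_pos: [515.6, -158.6, 28.3]
tcp_rot: [-1.565, -0.001, -1.979]
ft_force: [4.1, 0.0, -4.9]
opening: 0.11
```

Run:
```python
from h import *
go([598.5-195*.918,-196.6+195*.397,29],-23.5)
```

```text
t 7.6 tcp [ 515.6 -158.6   28.3] rot [-1.565e+00 -1.000e-03 -1.979e+00] F [ 4.1  0.  -4.9] op 0.11 q [-0.42  0.59  1.92 -0.    0.63 -0.01]
[[-0.397  0.005  0.918]
 [-0.918 -0.003 -0.397]
 [ 0.001 -1.     0.005]]
shift cm [  0.19  -0.13 -10.39] world [-96.  39.   1.]
turn [-0.3  0.1  0.1] q6 now -1.0 yaw change -0.1
turn [ 1.000e-01 -1.799e+02  5.000e-01] q6 now -1.0 yaw change 179.9
```

>>> apply_moves(increments=[[[0,0,-2.1],[0,0,0],0],[[0,0,-2.1],[0,0,0],0],[[0,0,-2.1],[0,0,0],0],[[0,0,-2.1],[0,0,0],0],[[0,0,-2.0],[0,0,0],0]])

```text
t: 8.22
eef_pos: [419.6, -115.6, 28.2]
tcp_rot: [-1.558, 0.001, -1.98]
ft_force: [5.9, 3.3, -5.6]
opening: 0.106
```

>>> apply_moves(increments=[[[0,0,0],[0,0,0],5],[[0,0,0],[0,0,0],5],[[0,-4,0],[0,0,0],5],[[0,-5,0],[0,0,0],5],[[0,-5,0],[0,0,0],5]])

```text
t: 8.85
eef_pos: [417.9, -115.4, 170.2]
tcp_rot: [-1.565, 0.0, -1.98]
ft_force: [1.1, -0.3, 0.2]
opening: 0.515
```

Run:
```python
from h import *
st()
for n in("scene","top"):
    c=cam(n); save(c,"o"+n)
    for th in["drawer_handle","drawer_floor","bin_red_front","bin_green_front","bin_blue_front"]:
        for d in nets.mark_of(c,th)[:2]: print(n,th,round(d["confidence"],2),np.round(w(c,d["point"])),px(c,w(c,d["point"])))
```

```text
t 8.85 tcp [ 417.9 -115.4  170.2] rot [-1.565  0.    -1.98 ] F [ 1.1 -0.3  0.2] op 0.515 q [-0.42  0.24  2.03  0.    0.87 -0.01]
[[-0.398  0.005  0.917]
 [-0.917 -0.002 -0.398]
 [-0.    -1.     0.006]]
scene drawer_handle 0.87 [ 414. -116.   71.] [298.9 140.2]
scene drawer_floor 0.91 [ 477. -142.   11.] [279.5 169.5]
scene bin_red_front 0.71 [ 480. -142.   17.] [278.7 168.7]
scene bin_green_front 0.75 [ 444. -223.   18.] [258.8 151.5]
scene bin_blue_front 0.71 [514. -67.  18.] [298.9 185.2]
scene bin_blue_front 0.41 [758. 100.  -3.] [317.1 289.9]
top bin_red_front 0.64 [ 481. -142.   18.] [389.  226.4]
top bin_green_front 0.96 [ 441. -223.   17.] [422.7 243. ]
top bin_green_front 0.56 [712. 333.   1.] [198.9 134.9]
top bin_blue_front 0.75 [ 441. -225.   16.] [423.7 243.3]
top bin_blue_front 0.67 [512. -59.  16.] [354.6 213.7]
```

View pics/oscene.png

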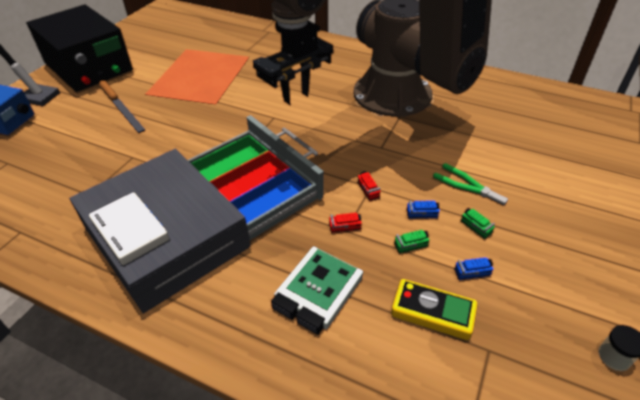

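The drawer is open about 200 mm. The bins are blue (left), red (middle) and green (right), and all six shells are still on the bench. Next is a row planner, then red at (442,90) first.

```bash
cat >> h.py <<'E'
BX=np.array([.918,-.397]); BIN=dict(red=np.array([480,-142.]),blue=np.array([512,-66.]),green=np.array([442,-223.]))
def plan(P,yaw,maxturn=9.,maxstep=5.2,flip=None):
    """rows (tool axes) to TCP P (reported coords), jaw direction at world yaw (mod 180), tool down"""
    s=readout.state(); R=Ro.from_euler('xyz',s["tcp_rot"]).as_matrix(); p=np.array(s["eef_pos"])
    print("t",round(s["t"],2),"tcp",np.round(p,1),"op",round(s["opening"],3),"F",np.round(s["ft_force"],1),"q6",round(s["joints"][5],2))
    zy=np.degrees(np.arctan2(R[1,2],R[0,2])); q6=np.degrees(s["joints"][5]); q1=np.degrees(s["joints"][0])
    az=np.degrees(np.arctan2(P[1],P[0]))
    # keep q6 small: jaw yaw - q1 is a fixed offset of q6; pick the candidate nearest to current offset
    off=zy-q1+0; cand=[yaw+k for k in(-360,-180,0,180,360)]
    best=min(cand,key=lambda a:abs((a-az)-(0)) ) if flip is None else min(cand,key=lambda a:abs(a-zy))
    dy=best-zy; dy=(dy+180)%360-180
    d=np.array(P,float)-p; n=max(int(np.ceil(np.linalg.norm(d)/10/maxstep)),int(np.ceil(abs(dy)/maxturn)),1); n=max(n,1)
    v=np.array([0,0,-1.]); print("yaw change",round(dy,1),"rows",n)
    C=R
    for i in range(n):
        z=np.radians(zy+dy*(i+1)/n); Z=np.array([np.cos(z),np.sin(z),0]); T=np.c_[np.cross(v,Z),v,Z]
        print([list(np.round(C.T@(d/n)/10,1)+0),list(np.round(np.degrees(Ro.from_matrix(C.T@T).as_rotvec()),1)+0)]); C=T
def find(c,col,near=None):
    """net centres + yaw by colour-blob moments, upsampled"""
    hsv=cv2.cvtColor(cv2.resize(c["img"],None,fx=4,fy=4,interpolation=cv2.INTER_CUBIC),cv2.COLOR_RGB2HSV)
    rg=dict(red=[(0,5),(173,180)],green=[(50,80)],blue=[(100,130)])[col]
    m=sum(cv2.inRange(hsv,(a,140,40),(b,255,255)) for a,b in rg)
    out=[]
    for d in nets.mark_of(c,col+"1"):
        P=w(c,d["point"])
        if d["confidence"]<.4: continue
        u,v=px(c,P)*4; M=np.zeros_like(m); cv2.circle(M,(int(u),int(v)),72,255,-1)
        vv,uu=np.nonzero(m&M)
        if len(uu)<300: out.append((col,round(d["confidence"],2),np.round(P),None)); continue
        Q=np.array([ray(c,a/4,b/4,26)[:2] for a,b in zip(uu[::7],vv[::7])])
        W,V=np.linalg.eigh(np.cov(Q.T)); a=np.degrees(np.arctan2(V[1,1],V[0,1]))%180
        out.append((col,round(d["confidence"],2),np.round(P),np.round(Q.mean(0)),round(a,1)))
    return out
E
python3 - <<'E'
from h import *
c=cam("top"); d=cam("scene")
for k in("red","green","blue"):
    for i in(c,d):
        for x in find(i,k): print(*x)
E
```

```text
red 0.94 [442.  92.  15.] [437.  88.] 46.0
red 0.78 [572.  84.  17.] [572.  87.] 123.8
red 0.69 [443.  94.  10.] [450.  92.] 38.6
red 0.69 [575.  85.  16.] [586.  90.] 134.4
green 0.81 [453. 361.  23.] [448. 357.] 64.7
green 0.62 [564. 241.  20.] [560. 243.] 134.3
green 0.44 [753. 110.   4.] None
green 0.92 [568. 240.  15.] [573. 244.] 142.6
green 0.83 [447. 360.  18.] [459. 359.] 51.7
green 0.55 [757.  99.   0.] None
blue 0.89 [464. 240.  18.] [459. 237.] 116.6
blue 0.86 [582. 384.  22.] [578. 381.] 122.4
blue 0.87 [584. 381.  22.] [591. 383.] 133.6
blue 0.74 [463. 232.  21.] [473. 239.] 131.4
```

Run:
```python
from h import *
plan([441,91,80],-45)
```

```text
t 9.85 tcp [ 417.6 -115.1  168.5] op 0.525 F [-0.1 -0.4 -0.1] q6 -0.01
yaw change -21.6 rows 5
[[np.float64(-4.0), np.float64(1.8), np.float64(-1.2)], [np.float64(-0.4), np.float64(4.3), np.float64(0.0)]]
[[np.float64(-3.9), np.float64(1.8), np.float64(-1.5)], [np.float64(0.0), np.float64(4.3), np.float64(0.0)]]
[[np.float64(-3.7), np.float64(1.8), np.float64(-1.8)], [np.float64(0.0), np.float64(4.3), np.float64(0.0)]]
[[np.float64(-3.6), np.float64(1.8), np.float64(-2.1)], [np.float64(0.0), np.float64(4.3), np.float64(0.0)]]
[[np.float64(-3.4), np.float64(1.8), np.float64(-2.3)], [np.float64(0.0), np.float64(4.3), np.float64(0.0)]]
```

>>> apply_moves(increments=[[[-4.0,1.8,-1.2],[0,4.3,0],7.5],[[-3.9,1.8,-1.5],[0,4.3,0],7.5],[[-3.7,1.8,-1.8],[0,4.3,0],7.5],[[-3.6,1.8,-2.1],[0,4.3,0],7.5],[[-3.4,1.8,-2.3],[0,4.3,0],7.5]])

```text
t: 10.48
eef_pos: [445.1, 93.9, 77.1]
tcp_rot: [-1.56, 0.006, -2.372]
ft_force: [0.5, -0.1, -0.7]
opening: 0.784
```

```bash
sed -i 's/print(\[list(np.round(C.T@(d\/n)\/10,1)+0),list(/print([(np.round(C.T@(d\/n)\/10,1)+0).tolist(),(/; s/as_rotvec()),1)+0)\]); C=T/as_rotvec()),1)+0).tolist()]); C=T/' h.py
python3 - <<'E'
from h import *
plan([441,91,0],-45)
c=cam("scene"); p=np.array(readout.state()["eef_pos"]); u,v=px(c,p).astype(int)
cv2.imwrite("pics/s4.png",cv2.resize(c["img"][v-50:v+50,u-67:u+67,::-1],(800,600),interpolation=cv2.INTER_CUBIC))
R=Ro.from_euler('xyz',readout.state()["tcp_rot"]).as_matrix()
for dz in(0,22):
  for sg in(-1,1): print(dz,sg,(px(c,p+sg*38*R[:,2]+[0,0,dz])-[u-67,v-50])*6)
for x in find(c,"red"):print(*x)
E
```

```text
t 10.47 tcp [445.1  93.9  77.1] op 0.784 F [ 0.5 -0.1 -0.7] q6 0.87
yaw change 0.9 rows 2
[[0.3, 3.9, -0.1], [-0.6, -0.5, -0.3]]
[[0.2, 3.9, 0.0], [0.0, -0.5, 0.0]]
0 -1 [491.4 281.4]
0 1 [315.  322.2]
22 -1 [496.2 239.4]
22 1 [317.4 280.2]
red 0.93 [575.  84.  21.] [585.  90.] 139.7
red 0.76 [441.  93.  14.] [453.  94.] 39.4
```

View pics/s4.png

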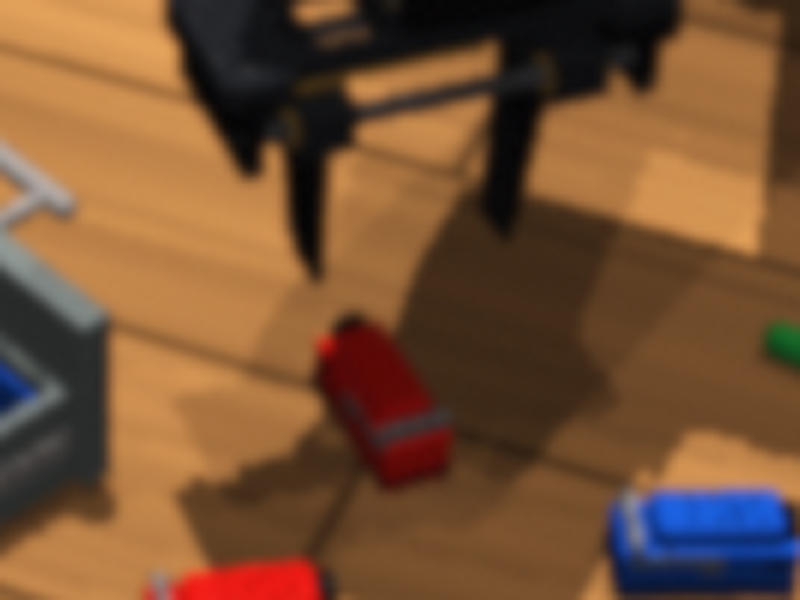

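The tips at crop (316,280) and (502,236) match the +22 mm offset exactly, and the red shell at (385,405) is well aligned between them. Going down to reported -15, closing and lifting.

>>> apply_moves(increments=[[[0.3,3.5,0],[-0.6,-0.5,0],7.5],[[0.2,3.5,0],[0,-0.5,0],7.5],[[0,1.6,0],[0,0,0],7.5],[[0,0.4,0],[0,0,0],7.5],[[0,0,0],[0,0,0],0]])

```text
t: 11.2
eef_pos: [442.8, 90.5, -14.7]
tcp_rot: [-1.571, 0.006, -2.346]
ft_force: [-0.1, 0.2, 1.4]
opening: 0.732
```

>>> apply_moves(increments=[[[0,0,0],[0,0,0],0],[[0,0,0],[0,0,0],0],[[0,0,0],[0,0,0],0],[[0,0,0],[0,0,0],0],[[0,0,0],[0,0,0],0]])

```text
t: 11.82
eef_pos: [443.9, 90.4, -12.7]
tcp_rot: [-1.568, 0.009, -2.345]
ft_force: [-0.4, 0.0, -1.5]
opening: 0.312
```

Run:
```python
from h import *
plan([441,91,140],-45)
P=BIN["red"]+130*BX; print(P)
```

```text
t 11.82 tcp [443.9  90.4 -12.7] op 0.312 F [-0.4  0.  -1.5] q6 0.82
yaw change -0.6 rows 3
[[0.0, -5.1, -0.1], [-0.2, 0.2, -0.5]]
[[0.1, -5.1, -0.1], [0.0, 0.2, 0.0]]
[[0.1, -5.1, -0.1], [0.0, 0.2, 0.0]]
[ 599.34 -193.61]
```

>>> apply_moves(increments=[[[0,-3,0],[0,0,0],0],[[0,-4,0],[0,0,0],0],[[0,-4.5,0],[0,0,0],0],[[0,-4.5,0],[0,0,0],0],[[0,0,0],[0,0,0],0]])

```text
t: 12.45
eef_pos: [442.0, 89.7, 151.5]
tcp_rot: [-1.57, 0.007, -2.345]
ft_force: [0.8, 0.2, -1.6]
opening: 0.313
```

Run:
```python
from h import *
print(readout.state()["joints"])
plan([599,-194,140],-113.4,flip=1)
```

```text
[0.05085713 0.28869758 2.01340504 0.00549486 0.83367576 0.82165311]
t 12.45 tcp [442.   89.7 151.5] op 0.313 F [ 0.8  0.2 -1.6] q6 0.82
yaw change -69.0 rows 8
[[1.2, 0.1, 3.9], [0.0, 8.6, -0.4]]
[[0.6, 0.1, 4.0], [0.0, 8.6, 0.0]]
[[0.0, 0.1, 4.1], [0.0, 8.6, 0.0]]
[[-0.6, 0.1, 4.0], [0.0, 8.6, 0.0]]
[[-1.2, 0.1, 3.9], [0.0, 8.6, 0.0]]
[[-1.8, 0.1, 3.6], [0.0, 8.6, 0.0]]
[[-2.3, 0.1, 3.3], [0.0, 8.6, 0.0]]
[[-2.8, 0.1, 2.9], [0.0, 8.6, 0.0]]
```

>>> apply_moves(increments=[[[1.2,0,3.9],[0,8.6,0],0],[[0.6,0,4.0],[0,8.6,0],0],[[0,0,4.1],[0,8.6,0],0],[[-0.6,0,4.0],[0,8.6,0],0],[[-1.2,0,3.9],[0,8.6,0],0]])

```text
t: 13.08
eef_pos: [537.1, -92.8, 146.0]
tcp_rot: [-1.577, -0.001, -3.114]
ft_force: [-0.6, -0.1, -1.3]
opening: 0.312
```

>>> apply_moves(increments=[[[-1.8,0,3.6],[0,8.6,0],0],[[-2.3,0,3.3],[0,8.6,0],0],[[-2.8,0,2.9],[0,8.6,0],0],[[0,0,0],[0,0,0],0],[[0,0,0],[0,0,0],0]])

```text
t: 13.7
eef_pos: [592.6, -204.3, 136.2]
tcp_rot: [-1.576, -0.014, 2.7]
ft_force: [0.2, 1.3, -1.1]
opening: 0.315
```

Run:
```python
from h import *
print(readout.state()["joints"])
plan([599,-194,12],-113.4,flip=1)
```

```text
[-0.4396948   0.54900287  1.5975445   0.00585643  1.00936979  1.56911615]
t 13.7 tcp [ 592.6 -204.3  136.2] op 0.315 F [ 0.2  1.3 -1.1] q6 1.57
yaw change 1.9 rows 3
[[-0.1, 4.1, -0.4], [0.3, -0.6, 0.8]]
[[-0.1, 4.1, -0.4], [0.0, -0.6, 0.0]]
[[-0.1, 4.1, -0.4], [0.0, -0.6, 0.0]]
```

>>> apply_moves(increments=[[[-0.2,1.0,-1.2],[0.3,-1.5,0.8],0],[[0,3.6,0],[0,0,0],0],[[0,3.6,0],[0,0,0],0],[[0,3.6,0],[0,0,0],0],[[0,0.4,0],[0,0,0],0]])

```text
t: 14.32
eef_pos: [599.4, -186.2, 9.5]
tcp_rot: [-1.57, 0.002, 2.742]
ft_force: [0.1, -0.0, 0.1]
opening: 0.314
```

Run:
```python
from h import *
plan([599,-194,12],-113.4,flip=1)
c=cam("scene")
for d in nets.mark_of(c,"red1"): print(round(d["confidence"],2),np.round(w(c,d["point"])))
cv2.imwrite("pics/s5.png",cv2.resize(c["img"][100:250,180:380,::-1],(800,600)))
```

```text
t 14.32 tcp [ 599.4 -186.2    9.5] op 0.314 F [ 0.1 -0.   0.1] q6 1.56
yaw change -0.5 rows 1
[[-0.3, -0.3, 0.7], [0.0, 0.5, -0.1]]
0.76 [ 597. -184.   37.]
0.74 [574.  84.  17.]
```

>>> apply_moves(increments=[[[-0.2,0,0.6],[0,0,0],0],[[0,0,0],[0,0,0],0],[[0,0,0],[0,0,0],4.5],[[0,0,0],[0,0,0],4.5],[[0,0,0],[0,0,0],4.5]])

```text
t: 15.05
eef_pos: [602.3, -194.5, 16.4]
tcp_rot: [-1.57, 0.012, 2.742]
ft_force: [0.2, -0.4, -0.2]
opening: 0.47
```

>>> apply_moves(increments=[[[0,-3,0],[0,0,0],4.5],[[0,-4,0],[0,0,0],4.5],[[0,-4,0],[0,0,0],4.5],[[0,-3,0],[0,0,0],7.5],[[0,0,0],[0,0,0],7.5]])

```text
t: 15.68
eef_pos: [600.3, -193.6, 160.1]
tcp_rot: [-1.57, 0.011, 2.742]
ft_force: [0.0, -0.4, -0.6]
opening: 0.631
```

Run:
```python
from h import *
c=cam("scene"); save(c,"s6")
for k in("red","blue","green"):
    for x in find(c,k): print(*x)
plan([564,100,80],33.8)
```

```text
red 0.87 [ 600. -192.   33.] [ 582. -206.] 18.9
red 0.64 [573.  85.  18.] [586.  90.] 134.8
red 0.41 [757. 101.   2.] None
blue 0.97 [584. 379.  15.] [591. 382.] 134.6
blue 0.8 [464. 231.  20.] [473. 239.] 130.3
green 0.96 [450. 358.  16.] [460. 359.] 48.4
green 0.64 [568. 242.  19.] [573. 244.] 142.9
t 15.88 tcp [ 599.  -193.   156.5] op 0.766 F [-0.4 -0.   0.2] q6 1.55
yaw change 146.7 rows 17
[[0.9, 0.4, -1.5], [0.0, -8.6, -0.3]]
[[0.6, 0.5, -1.6], [0.0, -8.6, 0.0]]
[[0.4, 0.5, -1.7], [0.0, -8.6, 0.0]]
[[0.1, 0.5, -1.7], [0.0, -8.6, 0.0]]
[[-0.1, 0.5, -1.7], [0.0, -8.6, 0.0]]
[[-0.4, 0.5, -1.7], [0.0, -8.6, 0.0]]
[[-0.7, 0.5, -1.6], [0.0, -8.6, 0.0]]
[[-0.9, 0.5, -1.5], [0.0, -8.6, 0.0]]
[[-1.1, 0.5, -1.3], [0.0, -8.6, 0.0]]
[[-1.3, 0.5, -1.2], [0.0, -8.6, 0.0]]
[[-1.4, 0.5, -1.0], [0.0, -8.6, 0.0]]
[[-1.6, 0.5, -0.7], [0.0, -8.6, 0.0]]
[[-1.7, 0.5, -0.5], [0.0, -8.6, 0.0]]
[[-1.7, 0.5, -0.2], [0.0, -8.6, 0.0]]
[[-1.7, 0.5, 0.0], [0.0, -8.6, 0.0]]
[[-1.7, 0.5, 0.3], [0.0, -8.6, 0.0]]
[[-1.6, 0.5, 0.5], [0.0, -8.6, 0.0]]
```

Run:
```python
from h import *
plan([564,100,80],33.8,maxturn=10)
```

```text
t 15.88 tcp [ 599.  -193.   156.5] op 0.766 F [-0.4 -0.   0.2] q6 1.55
yaw change 146.7 rows 15
[[1.0, 0.5, -1.7], [-0.1, -9.8, -0.3]]
[[0.7, 0.5, -1.8], [0.0, -9.8, 0.0]]
[[0.3, 0.5, -1.9], [0.0, -9.8, 0.0]]
[[0.0, 0.5, -2.0], [0.0, -9.8, 0.0]]
[[-0.3, 0.5, -1.9], [0.0, -9.8, 0.0]]
[[-0.6, 0.5, -1.9], [0.0, -9.8, 0.0]]
[[-1.0, 0.5, -1.7], [0.0, -9.8, 0.0]]
[[-1.2, 0.5, -1.5], [0.0, -9.8, 0.0]]
[[-1.5, 0.5, -1.3], [0.0, -9.8, 0.0]]
[[-1.7, 0.5, -1.0], [0.0, -9.8, 0.0]]
[[-1.8, 0.5, -0.7], [0.0, -9.8, 0.0]]
[[-1.9, 0.5, -0.4], [0.0, -9.8, 0.0]]
[[-2.0, 0.5, -0.1], [0.0, -9.8, 0.0]]
[[-2.0, 0.5, 0.3], [0.0, -9.8, 0.0]]
[[-1.9, 0.5, 0.6], [0.0, -9.8, 0.0]]
```

>>> apply_moves(increments=[[[1.0,0.5,-1.7],[0,-9.8,0],7.5],[[0.7,0.5,-1.8],[0,-9.8,0],7.5],[[0.3,0.5,-1.9],[0,-9.8,0],7.5],[[0,0.5,-2.0],[0,-9.8,0],7.5],[[-0.3,0.5,-1.9],[0,-9.8,0],7.5]])

```text
t: 16.5
eef_pos: [583.6, -94.3, 124.1]
tcp_rot: [-1.574, -0.004, -2.662]
ft_force: [-0.3, 0.2, 0.0]
opening: 0.792
```

>>> apply_moves(increments=[[[-0.6,0.5,-1.9],[0,-9.8,0],7.5],[[-1.0,0.5,-1.7],[0,-9.8,0],7.5],[[-1.2,0.5,-1.5],[0,-9.8,0],7.5],[[-1.5,0.5,-1.3],[0,-9.8,0],7.5],[[-1.7,0.5,-1.0],[0,-9.8,0],7.5]])

```text
t: 17.12
eef_pos: [565.2, 6.6, 92.2]
tcp_rot: [-1.586, -0.001, -1.778]
ft_force: [1.0, 0.5, -0.1]
opening: 0.786
```

>>> apply_moves(increments=[[[-1.8,0.5,-0.7],[0,-9.8,0],7.5],[[-1.9,0.5,-0.4],[0,-9.8,0],7.5],[[-2.0,0.5,-0.1],[0,-9.8,0],7.5],[[-2.0,0.5,0.3],[0,-9.8,0],7.5],[[-1.9,0.5,0.6],[0,-9.8,0],7.5]])

```text
t: 17.75
eef_pos: [543.1, 107.0, 61.0]
tcp_rot: [-1.589, 0.018, -0.894]
ft_force: [-0.4, -0.8, -0.2]
opening: 0.789
```

Run:
```python
from h import *
plan([564,99,80],33.8,flip=1)
c=cam("scene"); 
for x in find(c,"red"): print(*x)
```

```text
t 17.75 tcp [543.1 107.   61. ] op 0.789 F [-0.4 -0.8 -0.2] q6 -0.61
yaw change -5.0 rows 1
[[1.9, -2.0, 1.1], [1.1, 5.0, -1.0]]
red 0.77 [576.  85.  17.] [586.  90.] 134.6
```

>>> apply_moves(increments=[[[1.9,0,1.1],[1.1,5.0,-1.0],7.5],[[0,0,0],[0,0,0],7.5],[[0,2,0],[0,0,0],7.5],[[0,0,0],[0,0,0],7.5],[[0,0,0],[0,0,0],7.5]])

```text
t: 18.48
eef_pos: [561.5, 98.0, 38.8]
tcp_rot: [-1.576, 0.002, -0.993]
ft_force: [-0.7, 0.4, 1.0]
opening: 0.786
```

Run:
```python
from h import *
plan([565,97,-14],33.8,flip=1)
```

```text
t 18.48 tcp [561.5  98.   38.8] op 0.786 F [-0.7  0.4  1. ] q6 -0.52
yaw change 0.7 rows 2
[[0.1, 2.6, 0.1], [0.3, -0.3, -0.1]]
[[0.1, 2.6, 0.1], [0.0, -0.3, 0.0]]
```

>>> apply_moves(increments=[[[0.2,2.6,0.2],[0.3,0,0],7.5],[[0,2.4,0],[0,0,0],7.5],[[0,0.2,0],[0,0,0],7.5],[[0,0,0],[0,0,0],0],[[0,0,0],[0,0,0],0]])

```text
t: 19.1
eef_pos: [565.8, 97.5, -10.0]
tcp_rot: [-1.566, 0.0, -0.993]
ft_force: [0.5, 0.2, 0.1]
opening: 0.637
```

>>> apply_moves(increments=[[[0,0,0],[0,0,0],0],[[0,0,0],[0,0,0],0],[[0,0,0],[0,0,0],0],[[0,-2,0],[0,0,0],0],[[0,-4,0],[0,0,0],0]])

```text
t: 19.73
eef_pos: [564.5, 97.3, 50.2]
tcp_rot: [-1.569, 0.002, -0.993]
ft_force: [0.5, 0.2, -0.4]
opening: 0.309
```

>>> apply_moves(increments=[[[0,-4,0],[0,0,0],0],[[0,-4,0],[0,0,0],0],[[0,-1.5,0],[0,0,0],0],[[0,0,0],[0,0,0],0],[[0,0,0],[0,0,0],0]])

```text
t: 20.35
eef_pos: [563.9, 97.0, 148.0]
tcp_rot: [-1.569, 0.002, -0.993]
ft_force: [0.1, -0.5, -1.0]
opening: 0.315
```

Run:
```python
from h import *
c=cam("scene")
for d in nets.mark_of(c,"red1"): print(round(d["confidence"],2),np.round(w(c,d["point"])))
P=BIN["red"]+45*BX; print(P)
plan([*P,140],66.6,flip=1)
```

```text
0.76 [571.  82. 175.]
0.72 [ 601. -193.   32.]
0.54 [450. 361.  17.]
[ 521.31  -159.865]
t 20.45 tcp [564.  97. 148.] op 0.314 F [ 0.  -0.1 -0.7] q6 -0.53
yaw change 33.5 rows 6
[[3.2, 0.1, -2.9], [-0.1, -5.6, -0.1]]
[[2.9, 0.1, -3.2], [0.0, -5.6, 0.0]]
[[2.6, 0.1, -3.5], [0.0, -5.6, 0.0]]
[[2.2, 0.1, -3.7], [0.0, -5.6, 0.0]]
[[1.8, 0.1, -3.9], [0.0, -5.6, 0.0]]
[[1.5, 0.1, -4.1], [0.0, -5.6, 0.0]]
```

>>> apply_moves(increments=[[[3.3,0,-2.9],[0,-5.6,0],0],[[3.0,0,-3.3],[0,-5.6,0],0],[[2.6,0,-3.5],[0,-5.6,0],0],[[2.2,0,-3.8],[0,-5.6,0],0],[[1.8,0,-4.0],[0,-5.6,0],0]])

```text
t: 21.08
eef_pos: [527.7, -123.5, 141.8]
tcp_rot: [-1.57, 0.009, -0.484]
ft_force: [0.3, 1.1, -0.4]
opening: 0.308
```

>>> apply_moves(increments=[[[1.9,0,-4.0],[0,-5.6,0],0],[[0,0,0],[0,0,0],0],[[0,0,0],[0,0,0],0],[[0,0,0],[0,0,0],0],[[0,0,0],[0,0,0],0]])

```text
t: 21.7
eef_pos: [524.1, -169.4, 138.1]
tcp_rot: [-1.569, 0.014, -0.386]
ft_force: [0.6, -0.6, -0.9]
opening: 0.311
```

Run:
```python
from h import *
plan([508.5,-154,12],66.6,flip=1)
```

```text
t 21.7 tcp [ 524.1 -169.4  138.1] op 0.311 F [ 0.6 -0.6 -0.9] q6 -1.62
yaw change -1.3 rows 3
[[-0.6, 4.2, 0.3], [-0.1, 0.4, -0.8]]
[[-0.7, 4.2, 0.3], [0.0, 0.4, 0.0]]
[[-0.7, 4.2, 0.3], [0.0, 0.4, 0.0]]
```

>>> apply_moves(increments=[[[-2.0,0,0.8],[0,1.3,-0.8],0],[[0,0,0],[0,0,0],0],[[0,4.0,0],[0,0,0],0],[[0,4.0,0],[0,0,0],0],[[0,1.5,0],[0,0,0],0]])

```text
t: 22.32
eef_pos: [512.0, -153.2, 43.2]
tcp_rot: [-1.569, -0.006, -0.405]
ft_force: [0.4, -0.3, 0.0]
opening: 0.311
```

Run:
```python
from h import *
plan([508.5,-154,12],66.6,flip=1)
```

```text
t 22.32 tcp [ 512.  -153.2   43.2] op 0.311 F [ 0.4 -0.3  0. ] q6 -1.58
yaw change -0.2 rows 1
[[-0.3, 3.1, -0.2], [-0.1, 0.2, 0.4]]
```

>>> apply_moves(increments=[[[-0.3,0.5,-0.2],[0,0,0],0],[[0,2.5,0],[0,0,0],0],[[0,0.3,0],[0,0,0],0],[[0,0,0],[0,0,0],4.5],[[0,0,0],[0,0,0],4.5]])

```text
t: 22.95
eef_pos: [511.1, -155.1, 13.2]
tcp_rot: [-1.57, -0.011, -0.404]
ft_force: [-0.6, -0.2, 0.2]
opening: 0.451
```

>>> apply_moves(increments=[[[0,0,0],[0,0,0],4.5],[[0,-3,0],[0,0,0],4.5],[[0,-4,0],[0,0,0],4.5],[[0,-4,0],[0,0,0],4.5],[[0,-3,0],[0,0,0],7.5]])

```text
t: 23.58
eef_pos: [509.0, -154.4, 158.0]
tcp_rot: [-1.57, -0.01, -0.403]
ft_force: [-1.1, 0.2, 0.1]
opening: 0.533
```

Run:
```python
from h import *
for n in("scene","top"):
    c=cam(n); save(c,n+"7")
    for k in("red","blue","green"):
        for x in find(c,k): print(*x)
plan([463,236,80],26.5)
```

```text
red 0.8 [ 518. -159.   36.] [ 501. -172.] 7.1
red 0.6 [ 596. -192.   33.] [ 580. -206.] 18.6
blue 0.81 [464. 233.  19.] [473. 239.] 130.1
blue 0.6 [582. 381.  18.] [591. 383.] 133.7
green 0.9 [569. 236.  17.] [573. 244.] 143.6
green 0.89 [450. 359.  17.] [460. 359.] 49.7
blue 0.87 [463. 236.  19.] [459. 237.] 116.5
blue 0.65 [580. 386.  22.] [578. 381.] 122.6
green 0.72 [568. 238.  21.] [560. 243.] 133.8
green 0.72 [452. 361.  22.] [448. 357.] 65.0
t 23.98 tcp [ 508.5 -154.2  154.8] op 0.778 F [-0.8 -0.6 -0.4] q6 -1.59
yaw change -40.4 rows 8
[[-2.4, 0.9, 4.3], [-0.1, 5.0, 0.4]]
[[-2.8, 0.9, 4.0], [0.0, 5.0, 0.0]]
[[-3.1, 0.9, 3.8], [0.0, 5.0, 0.0]]
[[-3.5, 0.9, 3.5], [0.0, 5.0, 0.0]]
[[-3.8, 0.9, 3.2], [0.0, 5.0, 0.0]]
[[-4.0, 0.9, 2.8], [0.0, 5.0, 0.0]]
[[-4.3, 0.9, 2.5], [0.0, 5.0, 0.0]]
[[-4.5, 0.9, 2.1], [0.0, 5.0, 0.0]]
```

>>> apply_moves(increments=[[[-2.4,0.8,4.3],[0,5,0.4],7.5],[[-2.8,0.8,4.0],[0,5,0],7.5],[[-3.1,0.8,3.8],[0,5,0],7.5],[[-3.5,0.9,3.5],[0,5,0],7.5],[[-3.8,0.9,3.2],[0,5,0],7.5]])

```text
t: 24.6
eef_pos: [481.0, 94.6, 108.6]
tcp_rot: [-1.573, 0.004, -0.86]
ft_force: [-0.1, -0.3, -0.5]
opening: 0.789
```

>>> apply_moves(increments=[[[-4.0,0.9,2.8],[0,5,0],7.5],[[-4.3,0.9,2.5],[0,5,0],7.5],[[-4.4,0.9,2.1],[0,5,0],7.5],[[0,0,0],[0,0,0],7.5],[[0,0,0],[0,0,0],7.5]])

```text
t: 25.22
eef_pos: [463.9, 248.0, 76.8]
tcp_rot: [-1.581, 0.004, -1.127]
ft_force: [-0.4, -0.2, -0.3]
opening: 0.79
```

Run:
```python
from h import *
plan([463,236,-14],26.5,flip=1)
```

```text
t 25.23 tcp [463.9 248.   76.8] op 0.79 F [-0.4 -0.2 -0.3] q6 -0.08
yaw change 1.0 rows 2
[[0.5, 4.5, -0.3], [0.6, -0.5, -0.2]]
[[0.5, 4.5, -0.3], [0.0, -0.5, 0.0]]
```

>>> apply_moves(increments=[[[1.0,0,-0.5],[0.6,-1.0,-0.2],7.5],[[0,3.5,0],[0,0,0],7.5],[[0,3.5,0],[0,0,0],7.5],[[0,1.7,0],[0,0,0],7.5],[[0,0.3,0],[0,0,0],7.5]])

```text
t: 25.85
eef_pos: [465.6, 229.2, -13.9]
tcp_rot: [-1.566, -0.001, -1.11]
ft_force: [0.1, -0.4, -0.2]
opening: 0.791
```

>>> apply_moves(increments=[[[0,0,0],[0,0,0],0],[[0,0,0],[0,0,0],0],[[0,0,0],[0,0,0],0],[[0,0,0],[0,0,0],0],[[0,0,0],[0,0,0],0]])

```text
t: 26.48
eef_pos: [466.9, 228.2, -11.3]
tcp_rot: [-1.562, -0.001, -1.111]
ft_force: [2.0, -0.1, -0.0]
opening: 0.322
```

>>> apply_moves(increments=[[[0,-3,0],[0,0,0],0],[[0,-4,0],[0,0,0],0],[[0,-4,0],[0,0,0],0],[[0,-4,0],[0,0,0],0],[[0,0,0],[0,0,0],0]])

```text
t: 27.1
eef_pos: [464.9, 228.0, 142.6]
tcp_rot: [-1.564, -0.001, -1.11]
ft_force: [0.8, 0.5, -1.0]
opening: 0.311
```

Run:
```python
from h import *
c=cam("scene"); s=readout.state()
for d in nets.mark_of(c,"blue1"): print(round(d["confidence"],2),np.round(w(c,d["point"])),"rel",np.round(w(c,d["point"])-s["eef_pos"]))
P=BIN["blue"]+132*BX; print(P)
plan([*P,140],66.6,flip=1)
```

```text
0.97 [584. 383.  18.] rel [ 120.  155. -123.]
[ 633.176 -118.404]
t 27.2 tcp [463.6 227.5 139.9] op 0.308 F [-1.   0.5 -1.1] q6 -0.13
yaw change 40.2 rows 8
[[4.8, 0.0, 0.0], [-0.1, -5.0, 0.0]]
[[4.8, 0.0, -0.4], [0.0, -5.0, 0.0]]
[[4.7, 0.0, -0.9], [0.0, -5.0, 0.0]]
[[4.6, 0.0, -1.3], [0.0, -5.0, 0.0]]
[[4.5, 0.0, -1.7], [0.0, -5.0, 0.0]]
[[4.3, 0.0, -2.1], [0.0, -5.0, 0.0]]
[[4.2, 0.0, -2.4], [0.0, -5.0, 0.0]]
[[3.9, 0.0, -2.8], [0.0, -5.0, 0.0]]
```

>>> apply_moves(increments=[[[4.8,0,0],[0,-5,0],0],[[4.8,0,-0.4],[0,-5,0],0],[[4.7,0,-0.9],[0,-5,0],0],[[4.6,0,-1.3],[0,-5,0],0],[[4.5,0,-1.7],[0,-5,0],0]])

```text
t: 27.82
eef_pos: [568.7, 8.8, 131.2]
tcp_rot: [-1.577, 0.009, -0.654]
ft_force: [0.3, -0.7, -0.4]
opening: 0.316
```

>>> apply_moves(increments=[[[4.3,0,-2.1],[0,-5,0],0],[[4.2,0,-2.4],[0,-5,0],0],[[3.9,0,-2.8],[0,-5,0],0],[[0,0,0],[0,0,0],0],[[0,0,0],[0,0,0],0]])

```text
t: 28.45
eef_pos: [633.3, -126.1, 119.0]
tcp_rot: [-1.577, 0.025, -0.387]
ft_force: [-0.1, 1.0, -1.7]
opening: 0.316
```

Run:
```python
from h import *
plan([633,-118,12],66.6,flip=1)
```

```text
t 28.45 tcp [ 633.3 -126.1  119. ] op 0.316 F [-0.1  1.  -1.7] q6 -1.48
yaw change -1.2 rows 3
[[0.0, 3.6, 0.3], [0.3, 0.4, -1.5]]
[[-0.1, 3.6, 0.2], [0.0, 0.4, 0.0]]
[[-0.1, 3.6, 0.2], [0.0, 0.4, 0.0]]
```

>>> apply_moves(increments=[[[-0.2,0,0.7],[0.3,1.2,-1.5],0],[[0,2,0],[0,0,0],0],[[0,3.5,0],[0,0,0],0],[[0,2.5,0],[0,0,0],0],[[0,0,0],[0,0,0],0]])

```text
t: 29.08
eef_pos: [631.0, -112.4, 34.4]
tcp_rot: [-1.572, 0.004, -0.406]
ft_force: [-0.2, 0.3, -0.1]
opening: 0.312
```

Run:
```python
from h import *
plan([633,-118,12],66.6,flip=1)
```

```text
t 29.07 tcp [ 631.  -112.4   34.4] op 0.312 F [-0.2  0.3 -0.1] q6 -1.44
yaw change -0.2 rows 1
[[0.4, 2.2, -0.4], [0.0, 0.2, -0.2]]
```

>>> apply_moves(increments=[[[0.4,0,-0.4],[0,0,0],0],[[0,1.8,0],[0,0,0],0],[[0,0.4,0],[0,0,0],0],[[0,0,0],[0,0,0],4.5],[[0,0,0],[0,0,0],4.5]])

```text
t: 29.7
eef_pos: [634.1, -117.4, 13.5]
tcp_rot: [-1.571, 0.0, -0.405]
ft_force: [-0.8, 0.1, 0.6]
opening: 0.451
```

>>> apply_moves(increments=[[[0,0,0],[0,0,0],4.5],[[0,-3,0],[0,0,0],4.5],[[0,-4,0],[0,0,0],4.5],[[0,-4,0],[0,0,0],4.5],[[0,-3,0],[0,0,0],7.5]])

```text
t: 30.32
eef_pos: [633.4, -117.2, 156.5]
tcp_rot: [-1.572, 0.003, -0.405]
ft_force: [-0.5, -0.8, -0.5]
opening: 0.533
```

Run:
```python
from h import *
for n in("scene","top"):
    c=cam(n)
    for k in("blue","green"):
        for x in find(c,k): print(*x)
plan([581,384,80],32.6)
```

```text
blue 0.86 [ 630. -117.   39.] [ 615. -128.] 8.7
blue 0.72 [584. 385.  18.] [590. 384.] 135.9
green 0.76 [453. 356.  16.] [460. 358.] 46.5
green 0.67 [569. 241.  16.] [573. 244.] 142.5
blue 0.95 [584. 383.  23.] [578. 381.] 123.0
green 0.89 [564. 242.  21.] [560. 243.] 134.5
green 0.81 [452. 356.  20.] [448. 357.] 64.9
t 30.62 tcp [ 632.7 -117.   153.2] op 0.762 F [-0.2  0.2 -1.1] q6 -1.45
yaw change -34.2 rows 10
[[-2.4, 0.7, 4.4], [0.1, 3.4, -0.4]]
[[-2.7, 0.7, 4.2], [0.0, 3.4, 0.0]]
[[-3.0, 0.7, 4.1], [0.0, 3.4, 0.0]]
[[-3.2, 0.7, 3.9], [0.0, 3.4, 0.0]]
[[-3.4, 0.7, 3.7], [0.0, 3.4, 0.0]]
[[-3.6, 0.7, 3.5], [0.0, 3.4, 0.0]]
[[-3.8, 0.7, 3.3], [0.0, 3.4, 0.0]]
[[-4.0, 0.7, 3.0], [0.0, 3.4, 0.0]]
[[-4.2, 0.7, 2.8], [0.0, 3.4, 0.0]]
[[-4.4, 0.7, 2.5], [0.0, 3.4, 0.0]]
```

>>> apply_moves(increments=[[[-2.4,0.6,4.4],[0,3.4,0],7.5],[[-2.7,0.6,4.2],[0,3.4,0],7.5],[[-3.0,0.6,4.1],[0,3.4,0],7.5],[[-3.2,0.7,3.9],[0,3.4,0],7.5],[[-3.4,0.7,3.7],[0,3.4,0],7.5]])

```text
t: 31.25
eef_pos: [605.3, 136.8, 114.4]
tcp_rot: [-1.58, 0.013, -0.718]
ft_force: [0.1, -0.7, -0.4]
opening: 0.788
```

>>> apply_moves(increments=[[[-3.6,0.7,3.5],[0,3.4,0],7.5],[[-3.8,0.7,3.3],[0,3.4,0],7.5],[[-4.0,0.7,3.0],[0,3.4,0],7.5],[[-4.2,0.7,2.8],[0,3.4,0],7.5],[[-3.4,0.7,2.0],[0,3.4,0],7.5]])

```text
t: 31.88
eef_pos: [580.9, 384.2, 71.4]
tcp_rot: [-1.593, 0.011, -1.024]
ft_force: [-0.2, -0.7, 0.2]
opening: 0.786
```

>>> apply_moves(increments=[[[0,0,0],[0,0,0],7.5],[[0,1,0],[0,0,0],7.5],[[0,0,0],[0,0,0],7.5],[[0,0,0],[0,0,0],7.5],[[0,0,0],[0,0,0],7.5]])

```text
t: 32.5
eef_pos: [579.1, 383.0, 56.8]
tcp_rot: [-1.599, 0.012, -1.023]
ft_force: [0.0, -0.3, -0.0]
opening: 0.787
```

Run:
```python
from h import *
plan([582,384,-14],32.8,flip=1)
```

```text
t 32.5 tcp [579.1 383.   56.8] op 0.787 F [ 0.  -0.3 -0. ] q6 -0.07
yaw change 1.4 rows 2
[[0.1, 3.5, 0.3], [1.6, -0.7, -0.7]]
[[0.0, 3.5, 0.2], [0.0, -0.7, 0.0]]
```

>>> apply_moves(increments=[[[0,0.5,0.4],[1.6,-1.4,-0.7],7.5],[[0,3.5,0],[0,0,0],7.5],[[0,2.7,0],[0,0,0],7.5],[[0,0.3,0],[0,0,0],7.5],[[0,0,0],[0,0,0],0]])

```text
t: 33.12
eef_pos: [585.0, 384.2, -11.5]
tcp_rot: [-1.565, -0.001, -0.999]
ft_force: [-0.8, -0.6, 0.1]
opening: 0.728
```

>>> apply_moves(increments=[[[0,0,0],[0,0,0],0],[[0,0,0],[0,0,0],0],[[0,0,0],[0,0,0],0],[[0,0,0],[0,0,0],0],[[0,0,0],[0,0,0],0]])

```text
t: 33.75
eef_pos: [586.2, 384.7, -8.3]
tcp_rot: [-1.561, -0.001, -0.999]
ft_force: [-0.2, -0.4, -0.9]
opening: 0.31
```

>>> apply_moves(increments=[[[0,-3,0],[0,0,0],0],[[0,-4,0],[0,0,0],0],[[0,-4,0],[0,0,0],0],[[0,-4,0],[0,0,0],0],[[0,0,0],[0,0,0],0]])

```text
t: 34.38
eef_pos: [584.4, 384.0, 145.0]
tcp_rot: [-1.563, -0.001, -0.999]
ft_force: [-0.1, -0.3, -0.9]
opening: 0.31
```

Run:
```python
from h import *
c=cam("scene"); s=readout.state()
for d in nets.mark_of(c,"blue1"): print(round(d["confidence"],2),np.round(w(c,d["point"])),"rel",np.round(w(c,d["point"])-s["eef_pos"]))
P=BIN["blue"]+44*BX; print(P)
plan([*P,145],66.6,flip=1)
```

```text
0.83 [588. 384. 171.] rel [ 4.  1. 28.]
0.59 [ 630. -120.   37.] rel [  46. -503. -106.]
[552.392 -83.468]
t 34.48 tcp [583.1 383.2 141.3] op 0.31 F [ 0.  -0.7 -0.7] q6 -0.08
yaw change 33.9 rows 9
[[4.2, 0.0, -3.1], [-0.1, -3.8, 0.0]]
[[4.0, 0.0, -3.4], [0.0, -3.8, 0.0]]
[[3.7, 0.0, -3.6], [0.0, -3.8, 0.0]]
[[3.5, 0.0, -3.8], [0.0, -3.8, 0.0]]
[[3.2, 0.0, -4.1], [0.0, -3.8, 0.0]]
[[3.0, 0.0, -4.3], [0.0, -3.8, 0.0]]
[[2.7, 0.0, -4.5], [0.0, -3.8, 0.0]]
[[2.4, 0.0, -4.6], [0.0, -3.8, 0.0]]
[[2.1, 0.0, -4.8], [0.0, -3.8, 0.0]]
```

>>> apply_moves(increments=[[[4.2,-0.2,-3.1],[0,-3.8,0],0],[[4.0,-0.2,-3.4],[0,-3.8,0],0],[[3.7,-0.2,-3.6],[0,-3.8,0],0],[[3.5,-0.2,-3.8],[0,-3.8,0],0],[[3.2,-0.2,-4.1],[0,-3.8,0],0]])

```text
t: 35.1
eef_pos: [562.9, 118.7, 142.5]
tcp_rot: [-1.58, 0.007, -0.652]
ft_force: [0.3, 0.3, -0.1]
opening: 0.31
```

>>> apply_moves(increments=[[[3.0,-0.2,-4.3],[0,-3.8,0],0],[[2.7,-0.2,-4.5],[0,-3.8,0],0],[[2.4,-0.2,-4.6],[0,-3.8,0],0],[[1.8,0,-3.9],[0,-3.5,0],0],[[0,0,0],[0,0,0],0]])

```text
t: 35.72
eef_pos: [551.4, -90.1, 141.7]
tcp_rot: [-1.581, 0.021, -0.386]
ft_force: [-0.3, -0.3, -1.2]
opening: 0.313
```

Run:
```python
from h import *
plan([552,-83,12],66.6,flip=1)
```

```text
t 35.73 tcp [551.4 -90.1 141.7] op 0.313 F [-0.3 -0.3 -1.2] q6 -1.46
yaw change -1.3 rows 3
[[0.0, 4.3, 0.3], [0.6, 0.4, -1.2]]
[[-0.1, 4.3, 0.2], [0.0, 0.4, 0.0]]
[[-0.1, 4.3, 0.2], [0.0, 0.4, 0.0]]
```

>>> apply_moves(increments=[[[0,0,0.4],[0.6,1.2,-1.2],0],[[0,3.5,0],[0,0,0],0],[[0,3.5,0],[0,0,0],0],[[0,3.0,0],[0,0,0],0],[[0,0,0],[0,0,0],0]])

```text
t: 36.35
eef_pos: [551.7, -80.1, 36.7]
tcp_rot: [-1.568, 0.0, -0.41]
ft_force: [0.4, 0.4, -0.4]
opening: 0.309
```

Run:
```python
from h import *
plan([552,-83,12],66.6,flip=1)
```

```text
t 36.35 tcp [551.7 -80.1  36.7] op 0.309 F [ 0.4  0.4 -0.4] q6 -1.43
yaw change 0.1 rows 1
[[0.1, 2.5, -0.3], [-0.2, -0.1, 0.0]]
```

Next is green1 (566,241), jaw yaw 44.

>>> apply_moves(increments=[[[0.1,0.5,-0.3],[0,0,0],0],[[0,1.7,0],[0,0,0],0],[[0,0.3,0],[0,0,0],0],[[0,0,0],[0,0,0],4.5],[[0,0,0],[0,0,0],4.5]])

```text
t: 36.98
eef_pos: [553.0, -82.5, 12.9]
tcp_rot: [-1.567, -0.004, -0.41]
ft_force: [-0.1, 0.3, -0.5]
opening: 0.45
```

>>> apply_moves(increments=[[[0,0,0],[0,0,0],4.5],[[0,-3,0],[0,0,0],4.5],[[0,-4,0],[0,0,0],4.5],[[0,-4,0],[0,0,0],4.5],[[0,-3,0],[0,0,0],7.5]])

```text
t: 37.6
eef_pos: [551.5, -82.7, 156.1]
tcp_rot: [-1.568, -0.001, -0.41]
ft_force: [0.1, 0.1, 0.3]
opening: 0.529
```

Run:
```python
from h import *
for n in("scene","top"):
    c=cam(n); save(c,n+"8")
    for k in("blue","green"):
        for x in find(c,k): print(*x)
plan([566,240,80],44)
```

```text
blue 0.74 [ 626. -115.   36.] [ 611. -126.] 8.8
blue 0.6 [558. -81.  38.] [541. -94.] 6.4
green 0.88 [449. 362.  16.] [460. 359.] 49.4
green 0.8 [566. 236.  19.] [573. 244.] 143.0
green 0.7 [ 628. -119.   37.] None
green 0.55 [714. 335.  -1.] [715. 357.] 17.1
green 0.59 [566. 239.  21.] [560. 242.] 133.6
t 37.9 tcp [550.7 -82.5 153.1] op 0.763 F [ 0.2 -0.3  0. ] q6 -1.43
yaw change -22.5 rows 7
[[-1.6, 1.1, 4.3], [-0.2, 3.2, -0.1]]
[[-1.9, 1.0, 4.2], [0.0, 3.2, 0.0]]
[[-2.1, 1.0, 4.1], [0.0, 3.2, 0.0]]
[[-2.3, 1.0, 4.0], [0.0, 3.2, 0.0]]
[[-2.6, 1.0, 3.8], [0.0, 3.2, 0.0]]
[[-2.8, 1.0, 3.7], [0.0, 3.2, 0.0]]
[[-3.0, 1.0, 3.5], [0.0, 3.2, 0.0]]
```

>>> apply_moves(increments=[[[-1.6,0.9,4.3],[0,3.2,0],7.5],[[-1.9,0.9,4.2],[0,3.2,0],7.5],[[-2.1,0.9,4.1],[0,3.2,0],7.5],[[-2.3,0.9,4.0],[0,3.2,0],7.5],[[-2.6,0.9,3.8],[0,3.2,0],7.5]])

```text
t: 38.52
eef_pos: [561.0, 151.0, 101.7]
tcp_rot: [-1.574, 0.008, -0.704]
ft_force: [0.4, -1.1, -0.1]
opening: 0.787
```

>>> apply_moves(increments=[[[-2.8,0.9,3.7],[0,3.2,0],7.5],[[-2.3,0.9,2.8],[0,3.0,0],7.5],[[0,0,0],[0,0,0],7.5],[[0,2,0],[0.7,0,0],7.5],[[0,0,0],[0,0,0],7.5]])

```text
t: 39.15
eef_pos: [562.4, 237.4, 56.2]
tcp_rot: [-1.572, 0.013, -0.812]
ft_force: [-0.0, -0.4, 0.0]
opening: 0.793
```

Run:
```python
from h import *
plan([566,239,-14],44,flip=1)
```

```text
t 39.15 tcp [562.4 237.4  56.2] op 0.793 F [-0.  -0.4  0. ] q6 -0.48
yaw change 0.5 rows 2
[[0.1, 3.5, 0.2], [0.1, -0.2, -0.7]]
[[0.1, 3.5, 0.2], [0.0, -0.2, 0.0]]
```

>>> apply_moves(increments=[[[0.2,0.5,0.3],[0,-0.5,-0.7],7.5],[[0,3.5,0],[0,0,0],7.5],[[0,2.6,0],[0,0,0],7.5],[[0,0.3,0],[0,0,0],7.5],[[0,0,0],[0,0,0],0]])

```text
t: 39.78
eef_pos: [569.1, 236.2, -11.8]
tcp_rot: [-1.569, -0.004, -0.803]
ft_force: [0.5, -0.2, 0.9]
opening: 0.73
```

>>> apply_moves(increments=[[[0,0,0],[0,0,0],0],[[0,0,0],[0,0,0],0],[[0,0,0],[0,0,0],0],[[0,0,0],[0,0,0],0],[[0,0,0],[0,0,0],0]])

```text
t: 40.4
eef_pos: [570.4, 236.4, -8.9]
tcp_rot: [-1.566, -0.006, -0.802]
ft_force: [-0.2, 0.5, -0.4]
opening: 0.311
```

>>> apply_moves(increments=[[[0,-3,0],[0,0,0],0],[[0,-4,0],[0,0,0],0],[[0,-4,0],[0,0,0],0],[[0,-4,0],[0,0,0],0],[[0,0,0],[0,0,0],0]])

```text
t: 41.02
eef_pos: [568.6, 236.4, 144.5]
tcp_rot: [-1.568, -0.005, -0.802]
ft_force: [0.2, 1.3, -0.2]
opening: 0.309
```

Run:
```python
from h import *
c=cam("scene"); s=readout.state()
for d in nets.mark_of(c,"green1"): print(round(d["confidence"],2),np.round(w(c,d["point"])),"rel",np.round(w(c,d["point"])-s["eef_pos"]))
P=BIN["green"]+130*BX; print(P)
plan([*P,145],66.6,flip=1)
```

```text
0.64 [420. 326.  17.] rel [-148.   90. -125.]
0.36 [ 600. -191.   33.] rel [  32. -427. -110.]
[ 561.34 -274.61]
t 41.12 tcp [567.2 235.9 141.4] op 0.316 F [-0.4  0.4 -0.8] q6 -0.48
yaw change 22.6 rows 10
[[3.6, 0.0, -3.6], [0.1, -2.3, 0.1]]
[[3.5, 0.0, -3.7], [0.0, -2.3, 0.0]]
[[3.3, 0.0, -3.9], [0.0, -2.3, 0.0]]
[[3.2, 0.0, -4.0], [0.0, -2.3, 0.0]]
[[3.0, 0.0, -4.1], [0.0, -2.3, 0.0]]
[[2.9, 0.0, -4.2], [0.0, -2.3, 0.0]]
[[2.7, 0.0, -4.3], [0.0, -2.3, 0.0]]
[[2.5, 0.0, -4.4], [0.0, -2.3, 0.0]]
[[2.3, 0.0, -4.5], [0.0, -2.3, 0.0]]
[[2.2, 0.0, -4.6], [0.0, -2.3, 0.0]]
```

>>> apply_moves(increments=[[[3.6,-0.2,-3.6],[0,-2.3,0],0],[[3.5,-0.2,-3.7],[0,-2.3,0],0],[[3.3,-0.2,-3.9],[0,-2.3,0],0],[[3.2,-0.2,-4.0],[0,-2.3,0],0],[[3.0,-0.2,-4.1],[0,-2.3,0],0]])

```text
t: 41.75
eef_pos: [561.5, -23.1, 144.0]
tcp_rot: [-1.58, 0.008, -0.59]
ft_force: [1.5, -0.1, -1.0]
opening: 0.314
```

>>> apply_moves(increments=[[[2.9,-0.2,-4.2],[0,-2.3,0],0],[[2.7,-0.2,-4.3],[0,-2.3,0],0],[[2.5,-0.2,-4.4],[0,-2.3,0],0],[[2.3,-0.2,-4.5],[0,-2.3,0],0],[[1.8,0,-3.7],[0,-2.0,0],0]])

```text
t: 42.38
eef_pos: [561.0, -274.9, 143.9]
tcp_rot: [-1.578, 0.023, -0.388]
ft_force: [1.0, 0.1, -1.9]
opening: 0.312
```

Run:
```python
from h import *
plan([561,-275,12],66.6,flip=1)
c=cam("scene")
for d in nets.mark_of(c,"green1"): print(round(d["confidence"],2),np.round(w(c,d["point"])))
```

```text
t 42.38 tcp [ 561.  -274.9  143.9] op 0.312 F [ 1.   0.1 -1.9] q6 -1.73
yaw change -1.2 rows 3
[[0.1, 4.4, 0.0], [0.4, 0.4, -1.3]]
[[0.0, 4.4, 0.0], [0.0, 0.4, 0.0]]
[[0.0, 4.4, 0.0], [0.0, 0.4, 0.0]]
0.91 [ 560. -275.  172.]
0.66 [422. 325.  18.]
```

>>> apply_moves(increments=[[[0,0,0],[0.4,1.2,-1.3],0],[[0,3.5,0],[0,0,0],0],[[0,3.5,0],[0,0,0],0],[[0,3.3,0],[0,0,0],0],[[0,0,0],[0,0,0],0]])

```text
t: 43.1
eef_pos: [559.2, -270.8, 34.6]
tcp_rot: [-1.569, 0.002, -0.416]
ft_force: [-0.4, 0.9, 0.4]
opening: 0.31
```

Run:
```python
from h import *
plan([561,-275,12],66.6,flip=1)
```

```text
t 43.1 tcp [ 559.2 -270.8   34.6] op 0.31 F [-0.4  0.9  0.4] q6 -1.72
yaw change 0.4 rows 1
[[0.3, 2.3, -0.3], [-0.1, -0.4, -0.1]]
```

>>> apply_moves(increments=[[[0.3,0.5,-0.3],[0,0,0],0],[[0,1.5,0],[0,0,0],0],[[0,0.3,0],[0,0,0],0],[[0,0,0],[0,0,0],4.5],[[0,0,0],[0,0,0],4.5]])

```text
t: 43.72
eef_pos: [562.4, -274.7, 13.7]
tcp_rot: [-1.569, -0.003, -0.415]
ft_force: [0.1, 0.5, 0.1]
opening: 0.453
```

>>> apply_moves(increments=[[[0,0,0],[0,0,0],4.5],[[0,-3,0],[0,0,0],4.5],[[0,-4,0],[0,0,0],4.5],[[0,-4,0],[0,0,0],4.5],[[0,-3,0],[0,0,0],7.5]])

```text
t: 44.35
eef_pos: [561.2, -274.5, 156.6]
tcp_rot: [-1.569, -0.0, -0.416]
ft_force: [-0.0, 0.4, -1.0]
opening: 0.532
```

Run:
```python
from h import *
for n in("scene","top"):
    c=cam(n); save(c,n+"9")
    for k in("green",):
        for x in find(c,k): print(*x)
    if n=="top": cv2.imwrite("pics/t9.png",cv2.resize(c["img"][180:330,150:350,::-1],(800,600),interpolation=cv2.INTER_CUBIC))
st()
```

```text
green 0.65 [ 557. -271.   34.] [ 535. -290.] 14.3
green 0.95 [420. 325.  21.] [419. 324.] 64.7
green 0.5 [ 556. -273.   37.] [ 556. -256.] 173.9
t 44.55 tcp [ 560.9 -274.3  154.7] rot [-1.569e+00  1.000e-03 -4.160e-01] F [-0.5 -0.9 -0.8] op 0.693 q [-0.56  0.52  1.59  0.    1.03 -1.72]
[[ 0.915  0.     0.404]
 [-0.404  0.002  0.915]
 [-0.001 -1.     0.002]]
```

View pics/t9.png

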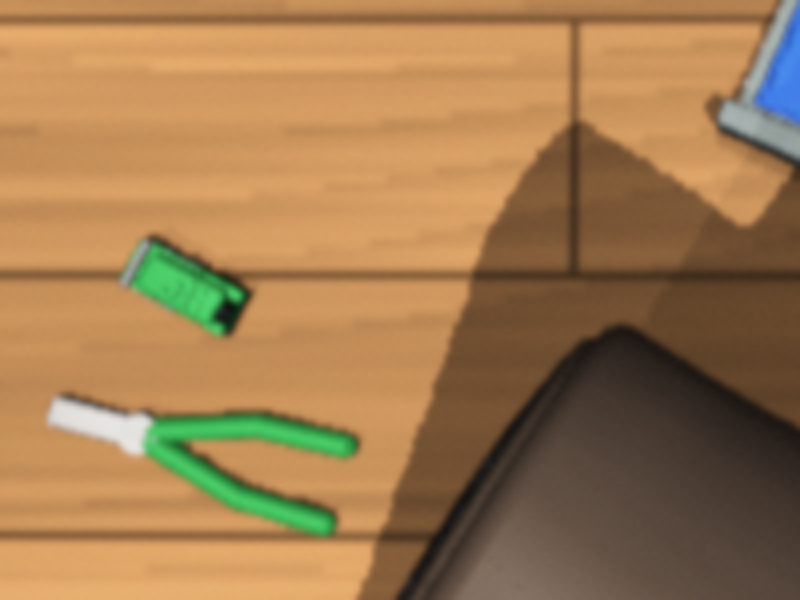

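Green2, which was knocked aside, now lies at crop (188,285), about (420,325) mm, with its long axis at about 64.5°. The pliers at (200,460) are clear of the grasp.

Run:
```python
from h import *
plan([421,325,90],-25.5,maxturn=8,maxstep=5.5)
```

```text
t 44.55 tcp [ 560.9 -274.3  154.7] op 0.693 F [-0.5 -0.9 -0.8] q6 -1.72
yaw change -91.7 rows 12
[[-3.1, 0.6, 4.1], [-0.1, 7.6, 0.0]]
[[-3.6, 0.5, 3.7], [0.0, 7.6, 0.0]]
[[-4.1, 0.5, 3.1], [0.0, 7.6, 0.0]]
[[-4.4, 0.5, 2.6], [0.0, 7.6, 0.0]]
[[-4.7, 0.5, 2.0], [0.0, 7.6, 0.0]]
[[-5.0, 0.5, 1.3], [0.0, 7.6, 0.0]]
[[-5.1, 0.5, 0.6], [0.0, 7.6, 0.0]]
[[-5.1, 0.5, 0.0], [0.0, 7.6, 0.0]]
[[-5.1, 0.5, -0.7], [0.0, 7.6, 0.0]]
[[-4.9, 0.5, -1.4], [0.0, 7.6, 0.0]]
[[-4.7, 0.5, -2.0], [0.0, 7.6, 0.0]]
[[-4.4, 0.5, -2.6], [0.0, 7.6, 0.0]]
```

>>> apply_moves(increments=[[[-3.1,0,4.1],[0,7.6,0],6.5],[[-3.6,0,3.7],[0,7.6,0],6.5],[[-4.1,0,3.1],[0,7.6,0],6.5],[[-4.4,0,2.6],[0,7.6,0],6.5],[[-4.7,0.3,2.0],[0,7.6,0],6.5]])

```text
t: 45.18
eef_pos: [500.5, -19.2, 145.5]
tcp_rot: [-1.576, 0.009, -1.105]
ft_force: [0.7, 0.7, -0.6]
opening: 0.678
```

>>> apply_moves(increments=[[[-5.0,0.5,1.3],[0,7.6,0],6.5],[[-5.1,0.5,0.6],[0,7.6,0],6.5],[[-5.1,0.5,0],[0,7.6,0],6.5],[[-5.1,0.5,-0.7],[0,7.6,0],6.5],[[-4.9,0.5,-1.4],[0,7.6,0],6.5]])

```text
t: 45.8
eef_pos: [443.6, 239.7, 116.1]
tcp_rot: [-1.59, 0.0, -1.792]
ft_force: [0.6, 0.0, -0.9]
opening: 0.687
```

>>> apply_moves(increments=[[[-4.7,0.5,-2.0],[0,7.6,0],6.5],[[-3.4,0.5,-2.0],[0,7.6,0],6.5],[[0,0,0],[0,0,0],6.5],[[0,0,0],[0,0,0],6.5],[[0,0,0],[0,0,0],6.5]])

```text
t: 46.42
eef_pos: [422.9, 331.8, 100.7]
tcp_rot: [-1.594, -0.013, -2.062]
ft_force: [-0.1, 0.3, 0.0]
opening: 0.682
```

Run:
```python
from h import *
plan([421,325,-14],-25.5,flip=1)
c=cam("scene")
for x in find(c,"green"): print(*x)
```

```text
t 46.42 tcp [422.9 331.8 100.7] op 0.682 F [-0.1  0.3  0. ] q6 1.01
yaw change 2.6 rows 3
[[0.2, 3.8, 0.1], [1.3, -0.9, 0.7]]
[[0.2, 3.8, 0.0], [0.0, -0.9, 0.0]]
[[0.2, 3.8, 0.0], [0.0, -0.9, 0.0]]
green 0.85 [419. 325.  19.] [430. 326.] 40.0
green 0.61 [ 559. -272.   35.] [ 535. -292.] 17.0
green 0.45 [ 443. -223.   17.] [ 450. -241.] 26.1
```

>>> apply_moves(increments=[[[0.5,1,0],[1.3,-2.6,0.7],6.5],[[0,3.5,0],[0,0,0],6.5],[[0,3.5,0],[0,0,0],6.5],[[0,1,0],[0,0,0],6.5],[[0,0,0],[0,0,0],6.5]])

```text
t: 47.15
eef_pos: [423.3, 325.3, 11.1]
tcp_rot: [-1.568, 0.004, -2.019]
ft_force: [0.5, 0.7, 0.0]
opening: 0.683
```

Run:
```python
from h import *
plan([420,325,-14],-25.5,flip=1)
```

```text
t 47.15 tcp [423.3 325.3  11.1] op 0.683 F [0.5 0.7 0. ] q6 0.98
yaw change 0.2 rows 1
[[0.2, 2.5, -0.3], [-0.2, -0.2, -0.2]]
```

>>> apply_moves(increments=[[[0.1,1.5,-0.3],[0,0,0],6.5],[[0,0.7,0],[0,0,0],6.5],[[0,0.3,0],[0,0,0],6.5],[[0,0,0],[0,0,0],0],[[0,0,0],[0,0,0],0]])

```text
t: 47.78
eef_pos: [421.3, 326.4, -13.1]
tcp_rot: [-1.566, 0.007, -2.019]
ft_force: [0.1, 0.4, 0.1]
opening: 0.526
```

>>> apply_moves(increments=[[[0,0,0],[0,0,0],0],[[0,0,0],[0,0,0],0],[[0,0,0],[0,0,0],0],[[0,-3,0],[0,0,0],0],[[0,-4,0],[0,0,0],0]])

```text
t: 48.4
eef_pos: [419.7, 325.4, 56.4]
tcp_rot: [-1.569, 0.003, -2.019]
ft_force: [1.2, -0.5, -1.0]
opening: 0.316
```

>>> apply_moves(increments=[[[0,-4,0],[0,0,0],0],[[0,-4,0],[0,0,0],0],[[0,0,0],[0,0,0],0],[[0,0,0],[0,0,0],0],[[0,0,0],[0,0,0],0]])

```text
t: 49.02
eef_pos: [419.2, 325.1, 140.0]
tcp_rot: [-1.568, 0.005, -2.019]
ft_force: [0.7, 0.2, -0.9]
opening: 0.315
```

Run:
```python
from h import *
c=cam("scene"); s=readout.state()
for d in nets.mark_of(c,"green1"): print(round(d["confidence"],2),np.round(w(c,d["point"])),"rel",np.round(w(c,d["point"])-s["eef_pos"]))
P=BIN["green"]+44*BX; print(P)
plan([*P,145],66.6,maxturn=8,maxstep=5.3)
```

```text
0.76 [419. 325. 171.] rel [-0.  0. 31.]
0.68 [ 556. -273.   34.] rel [ 137. -598. -106.]
[ 482.392 -240.468]
t 49.12 tcp [419.2 325.1 139.9] op 0.315 F [ 1.1  0.7 -1. ] q6 0.98
yaw change -87.7 rows 11
[[4.4, -0.1, 2.7], [-0.2, 8.0, -0.3]]
[[4.0, 0.0, 3.3], [0.0, 8.0, 0.0]]
[[3.5, 0.0, 3.8], [0.0, 8.0, 0.0]]
[[2.9, 0.0, 4.3], [0.0, 8.0, 0.0]]
[[2.3, 0.0, 4.6], [0.0, 8.0, 0.0]]
[[1.6, 0.0, 4.9], [0.0, 8.0, 0.0]]
[[0.9, 0.0, 5.1], [0.0, 8.0, 0.0]]
[[0.2, 0.0, 5.2], [0.0, 8.0, 0.0]]
[[-0.5, 0.0, 5.1], [0.0, 8.0, 0.0]]
[[-1.2, 0.0, 5.0], [0.0, 8.0, 0.0]]
[[-1.9, 0.0, 4.8], [0.0, 8.0, 0.0]]
```

>>> apply_moves(increments=[[[4.4,-0.3,2.7],[0,8,0],0],[[4.0,-0.2,3.3],[0,8,0],0],[[3.5,-0.2,3.8],[0,8,0],0],[[2.9,-0.2,4.3],[0,8,0],0],[[2.3,-0.2,4.6],[0,8,0],0]])

```text
t: 49.75
eef_pos: [443.6, 63.3, 147.2]
tcp_rot: [-1.572, 0.0, -2.732]
ft_force: [0.8, 0.5, -1.1]
opening: 0.314
```

>>> apply_moves(increments=[[[1.6,-0.2,4.9],[0,8,0],0],[[0.9,-0.2,5.1],[0,8,0],0],[[0.2,-0.2,5.2],[0,8,0],0],[[-0.5,-0.2,5.1],[0,8,0],0],[[-1.2,-0.2,5.0],[0,8,0],0]])

```text
t: 50.38
eef_pos: [463.6, -202.7, 154.3]
tcp_rot: [-1.573, -0.005, 2.829]
ft_force: [0.7, 0.3, -0.0]
opening: 0.314
```

>>> apply_moves(increments=[[[-1.7,0,4.0],[0,7.5,0],0],[[0,0,0],[0,0,0],0],[[0,0,0],[0,0,0],0],[[0,0,0],[0,0,0],0],[[0,0,0],[0,0,0],0]])

```text
t: 51.0
eef_pos: [466.5, -248.2, 151.7]
tcp_rot: [-1.573, -0.009, 2.691]
ft_force: [0.6, -0.1, -0.2]
opening: 0.317
```

Run:
```python
from h import *
plan([482,-240,12],66.6,flip=1)
c=cam("scene"); s=readout.state()
for d in nets.mark_of(c,"green1"): print(round(d["confidence"],2),np.round(w(c,d["point"])),"rel",np.round(w(c,d["point"])-s["eef_pos"]))
```

```text
t 51.0 tcp [ 466.5 -248.2  151.7] op 0.317 F [ 0.6 -0.1 -0.2] q6 1.41
yaw change 2.4 rows 3
[[-0.4, 4.7, -0.5], [0.1, -0.8, 0.5]]
[[-0.4, 4.7, -0.5], [0.0, -0.8, 0.0]]
[[-0.4, 4.7, -0.5], [0.0, -0.8, 0.0]]
0.6 [ 558. -274.   35.] rel [  91.  -26. -116.]
0.56 [ 466. -252.  182.] rel [-0. -4. 30.]
```

>>> apply_moves(increments=[[[-1.2,0,-1.3],[0,-2.4,0.5],0],[[0,0,0],[0,0,0],0],[[0,4,0],[0,0,0],0],[[0,4,0],[0,0,0],0],[[0,2.5,0],[0,0,0],0]])

```text
t: 51.72
eef_pos: [486.9, -241.1, 46.3]
tcp_rot: [-1.572, 0.007, 2.739]
ft_force: [-0.8, -0.5, -0.5]
opening: 0.315
```

Run:
```python
from h import *
plan([482,-240,12],66.6,flip=1)
```

```text
t 51.73 tcp [ 486.9 -241.1   46.3] op 0.315 F [-0.8 -0.5 -0.5] q6 1.39
yaw change -0.4 rows 1
[[0.5, 3.4, 0.1], [0.1, 0.4, -0.4]]
```

>>> apply_moves(increments=[[[0.5,0.5,0.1],[0,0,0],0],[[0,2.4,0],[0,0,0],0],[[0,0.5,0],[0,0,0],0],[[0,0,0],[0,0,0],4.5],[[0,0,0],[0,0,0],4.5]])

```text
t: 52.35
eef_pos: [482.4, -240.0, 13.5]
tcp_rot: [-1.571, 0.008, 2.74]
ft_force: [-0.1, -0.0, -0.9]
opening: 0.447
```

>>> apply_moves(increments=[[[0,0,0],[0,0,0],4.5],[[0,-3,0],[0,0,0],4.5],[[0,-4,0],[0,0,0],4.5],[[0,-4,0],[0,0,0],4.5],[[0,-3,0],[0,0,0],3.0]])

```text
t: 52.98
eef_pos: [480.9, -239.4, 158.4]
tcp_rot: [-1.572, 0.007, 2.74]
ft_force: [-0.1, 0.4, -0.1]
opening: 0.415
```

Run:
```python
from h import *
for n in("scene","top"):
    c=cam(n); save(c,n+"10")
    for k in("red","blue","green"):
        for x in find(c,k): print(*x[:4])
    for d in nets.mark_of(c,"drawer_handle")[:1]: print("handle",round(d["confidence"],2),np.round(w(c,d["point"])))
    for d in nets.mark_of(c,"drawer_floor")[:1]: print("floor",round(d["confidence"],2),np.round(w(c,d["point"])))
    if n=="scene": cv2.imwrite("pics/s10.png",cv2.resize(c["img"][90:240,180:380,::-1],(800,600),interpolation=cv2.INTER_CUBIC))
# push point: closed fingers, in front of the handle bar by ~40 mm
plan([385,-102,140],66.6,flip=1)
```

```text
red 0.82 [ 599. -191.   34.] [ 580. -206.]
red 0.64 [ 523. -162.   35.] [ 506. -175.]
blue 0.79 [ 624. -117.   35.] [ 611. -127.]
blue 0.67 [557. -82.  35.] [540. -94.]
green 0.81 [ 555. -272.   36.] [ 534. -291.]
green 0.59 [ 479. -242.   30.] [ 462. -258.]
handle 0.9 [ 413. -116.   70.]
floor 0.66 [ 478. -142.   14.]
red 0.98 [ 524. -161.   34.] [ 524. -160.]
red 0.79 [ 599. -191.   33.] [ 600. -193.]
blue 0.9 [ 629. -111.   34.] [ 630. -111.]
blue 0.78 [554. -82.  39.] [554. -82.]
green 0.76 [ 558. -271.   35.] [ 575. -271.]
green 0.62 [751. 112.   1.] None
green 0.52 [ 481. -244.   39.] [ 466. -221.]
handle 0.63 [ 417. -109.   71.]
floor 0.77 [ 476. -142.   12.]
t 53.58 tcp [ 480.6 -239.3  155.6] op 0.31 F [ 0.8 -0.6 -0.2] q6 1.38
yaw change -0.4 rows 4
[[3.5, 0.4, -2.2], [0.1, 0.1, -0.2]]
[[3.5, 0.4, -2.2], [0.0, 0.1, 0.0]]
[[3.5, 0.4, -2.2], [0.0, 0.1, 0.0]]
[[3.6, 0.4, -2.2], [0.0, 0.1, 0.0]]
```

View pics/s10.png

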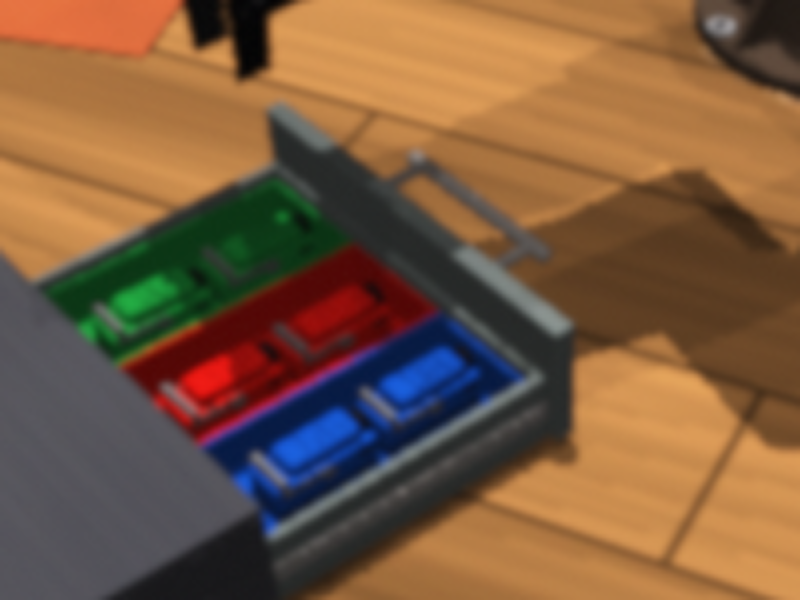

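All six shells lie flat, two per bin: green at crop (150,305)/(260,240), red at (220,375)/(335,310) and blue at (310,445)/(425,380). Now I'll grip the handle at (414,-116) again to shut the drawer.

Run:
```python
from h import *
plan([415,-116,150],-23.4,maxturn=9)
```

```text
t 53.58 tcp [ 480.6 -239.3  155.6] op 0.31 F [ 0.8 -0.6 -0.2] q6 1.38
yaw change 89.6 rows 10
[[1.1, 0.1, -0.9], [0.1, -9.0, -0.3]]
[[0.9, 0.1, -1.0], [0.0, -9.0, 0.0]]
[[0.8, 0.1, -1.2], [0.0, -9.0, 0.0]]
[[0.6, 0.1, -1.3], [0.0, -9.0, 0.0]]
[[0.4, 0.1, -1.3], [0.0, -9.0, 0.0]]
[[0.2, 0.1, -1.4], [0.0, -9.0, 0.0]]
[[-0.1, 0.1, -1.4], [0.0, -9.0, 0.0]]
[[-0.3, 0.1, -1.4], [0.0, -9.0, 0.0]]
[[-0.5, 0.1, -1.3], [0.0, -9.0, 0.0]]
[[-0.7, 0.1, -1.2], [0.0, -9.0, 0.0]]
```

>>> apply_moves(increments=[[[1.1,0,-0.9],[0,-9,0],5],[[0.9,0,-1.0],[0,-9,0],5],[[0.8,0,-1.2],[0,-9,0],5],[[0.6,0,-1.3],[0,-9,0],5],[[0.4,0,-1.3],[0,-9,0],5]])

```text
t: 54.2
eef_pos: [445.6, -177.0, 154.1]
tcp_rot: [-1.57, 0.003, -2.734]
ft_force: [-0.3, 0.4, 0.3]
opening: 0.526
```

>>> apply_moves(increments=[[[0.2,0,-1.4],[0,-9,0],5],[[-0.1,0,-1.4],[0,-9,0],5],[[-0.3,0,-1.4],[0,-9,0],5],[[-0.5,0,-1.3],[0,-9,0],5],[[-0.7,0,-1.2],[0,-9,0],5]])

```text
t: 54.82
eef_pos: [409.0, -114.1, 153.3]
tcp_rot: [-1.569, 0.002, -1.922]
ft_force: [0.6, -0.4, -0.3]
opening: 0.525
```

Run:
```python
from h import *
plan([415,-115,29],-23.4,flip=1)
```

```text
t 54.83 tcp [ 409.  -114.1  153.3] op 0.525 F [ 0.6 -0.4 -0.3] q6 -0.08
yaw change -3.3 rows 3
[[0.0, 4.1, 0.2], [-0.1, 1.1, -0.1]]
[[0.0, 4.1, 0.2], [0.0, 1.1, 0.0]]
[[0.0, 4.1, 0.2], [0.0, 1.1, 0.0]]
```

>>> apply_moves(increments=[[[0,0,0.7],[0,3.3,0],5],[[0,3.5,0],[0,0,0],5],[[0,3.5,0],[0,0,0],5],[[0,3.5,0],[0,0,0],5],[[0,1.5,0],[0,0,0],5]])

```text
t: 55.45
eef_pos: [416.9, -116.2, 30.9]
tcp_rot: [-1.565, 0.002, -1.978]
ft_force: [1.1, 0.1, -0.3]
opening: 0.524
```

>>> apply_moves(increments=[[[0,0,0],[0,0,0],0],[[0,0,0],[0,0,0],0],[[0,0,0],[0,0,0],0],[[0,0,0],[0,0,0],0],[[0,0,0],[0,0,0],0]])

```text
t: 56.08
eef_pos: [416.9, -116.2, 31.7]
tcp_rot: [-1.566, 0.002, -1.978]
ft_force: [-0.8, 0.8, -10.5]
opening: 0.107
```

Run:
```python
from h import *
plan([598.5,-195.5,29],-23.4,flip=1,maxstep=2)
```

```text
t 56.08 tcp [ 416.9 -116.2   31.7] op 0.107 F [ -0.8   0.8 -10.5] q6 -0.02
yaw change -0.1 rows 10
[[0.0, 0.0, 2.0], [-0.3, 0.0, -0.1]]
[[0.0, 0.0, 2.0], [0.0, 0.0, 0.0]]
[[0.0, 0.0, 2.0], [0.0, 0.0, 0.0]]
[[0.0, 0.0, 2.0], [0.0, 0.0, 0.0]]
[[0.0, 0.0, 2.0], [0.0, 0.0, 0.0]]
[[0.0, 0.0, 2.0], [0.0, 0.0, 0.0]]
[[0.0, 0.0, 2.0], [0.0, 0.0, 0.0]]
[[0.0, 0.0, 2.0], [0.0, 0.0, 0.0]]
[[0.0, 0.0, 2.0], [0.0, 0.0, 0.0]]
[[0.0, 0.0, 2.0], [0.0, 0.0, 0.0]]
```

>>> apply_moves(increments=[[[0,0,0.8],[0,0,0],0],[[0,0,1.5],[0,0,0],0],[[0,0,1.7],[0,0,0],0],[[0,0,1.7],[0,0,0],0],[[0,0,1.7],[0,0,0],0]])

```text
t: 56.7
eef_pos: [483.2, -145.8, 31.6]
tcp_rot: [-1.574, 0.001, -1.978]
ft_force: [-4.9, -1.0, 1.0]
opening: 0.107
```

>>> apply_moves(increments=[[[0,0,1.7],[0,0,0],0],[[0,0,1.7],[0,0,0],0],[[0,0,1.7],[0,0,0],0],[[0,0,1.7],[0,0,0],0],[[0,0,1.5],[0,0,0],0]])

```text
t: 57.32
eef_pos: [560.7, -180.5, 31.7]
tcp_rot: [-1.578, -0.0, -1.978]
ft_force: [-3.6, -0.8, 1.1]
opening: 0.107
```

Run:
```python
from h import *
plan([598.5,-195.5,29],-23.4,flip=1,maxstep=1)
```

```text
t 57.33 tcp [ 560.7 -180.5   31.7] op 0.107 F [-3.6 -0.8  1.1] q6 -0.02
yaw change -0.0 rows 5
[[0.0, 0.0, 0.8], [0.4, 0.0, 0.0]]
[[0.0, 0.1, 0.8], [0.0, 0.0, 0.0]]
[[0.0, 0.1, 0.8], [0.0, 0.0, 0.0]]
[[0.0, 0.1, 0.8], [0.0, 0.0, 0.0]]
[[0.0, 0.1, 0.8], [0.0, 0.0, 0.0]]
```

>>> apply_moves(increments=[[[0,0,1.0],[0,0,0],0],[[0,0,1.0],[0,0,0],0],[[0,0,0.9],[0,0,0],0],[[0,0,0.6],[0,0,0],0],[[0,0,0.4],[0,0,0],0]])

```text
t: 57.95
eef_pos: [598.4, -197.4, 31.7]
tcp_rot: [-1.578, -0.001, -1.979]
ft_force: [-4.3, -1.0, 2.4]
opening: 0.11
```

>>> apply_moves(increments=[[[0,0,0.4],[0,0,0],0],[[0,0,0.4],[0,0,0],0],[[0,0,0.4],[0,0,0],0],[[0,0,0.3],[0,0,0],0],[[0,0,0.3],[0,0,0],0]])

```text
t: 58.58
eef_pos: [599.0, -197.7, 31.5]
tcp_rot: [-1.618, -0.002, -1.977]
ft_force: [-17.5, 3.4, 12.5]
opening: 0.111
```

Run:
```python
from h import *
plan([598.5,-195.5,29],-23.4,flip=1,maxstep=1)
c=cam("scene")
for d in nets.mark_of(c,"drawer_handle")[:1]: print("handle",round(d["confidence"],2),np.round(w(c,d["point"])))
```

```text
t 58.58 tcp [ 599.  -197.7   31.5] op 0.111 F [-17.5   3.4  12.5] q6 -0.01
yaw change -0.1 rows 1
[[-0.2, 0.3, -0.1], [2.7, 0.1, 0.1]]
handle 0.91 [ 600. -195.   69.]
```

>>> apply_moves(increments=[[[0,0,0],[0,0,0],4.5],[[0,0,0],[0,0,0],4.5],[[0,0,0],[0,0,0],4.5],[[0,-3,0],[0,0,0],4.5],[[0,-4,0],[0,0,0],4.5]])

```text
t: 59.3
eef_pos: [602.3, -198.0, 100.0]
tcp_rot: [-1.621, -0.001, -1.976]
ft_force: [-0.2, 0.0, 0.3]
opening: 0.468
```

>>> apply_moves(increments=[[[0,-4,0],[0,0,0],4.5],[[0,-4,0],[0,0,0],4.5],[[0,0,-4],[0,0,0],4.5],[[0,0,-4],[0,0,0],4.5],[[0,0,-4],[0,0,0],4.5]])

```text
t: 59.92
eef_pos: [497.2, -152.4, 190.6]
tcp_rot: [-1.612, -0.0, -1.976]
ft_force: [-0.0, -0.2, -0.3]
opening: 0.476
```

Run:
```python
from h import *
st()
for n in("scene","top"):
    c=cam(n); save(c,n+"11")
    for th in("drawer_handle","multimeter","controller","pliers"):
        for d in nets.mark_of(c,th)[:1]: print(n,th,round(d["confidence"],2),np.round(w(c,d["point"])))
```

```text
t 59.92 tcp [ 497.2 -152.4  190.6] rot [-1.612 -0.    -1.976] F [-0.  -0.2 -0.3] op 0.476 q [-0.42  0.35  1.78 -0.    1.05 -0.02]
[[-0.394 -0.038  0.918]
 [-0.919  0.016 -0.394]
 [ 0.    -0.999 -0.041]]
scene drawer_handle 0.83 [ 600. -198.   68.]
scene multimeter 0.94 [713. 330.   2.]
scene controller 0.86 [757. 102.  -0.]
scene pliers 0.93 [327. 324.  -7.]
top multimeter 0.79 [712. 329.   3.]
top controller 0.57 [750. 113.   1.]
top pliers 0.75 [323. 331.   3.]
```

View pics/scene11.png

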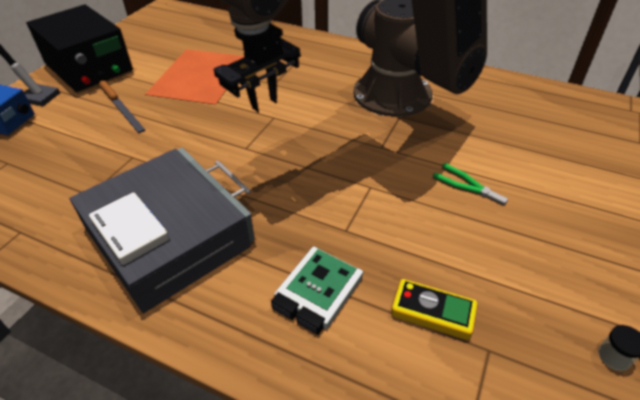

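The drawer looks shut, with the handle at (215,165)–(245,192) as at the start. No shells are left on the bench and the bystanders are in place. I'll compare it with the start picture, then hand in.

Run:
```python
from h import *
a=cv2.imread("pics/scene0.png"); b=cv2.imread("pics/scene11.png")
A,B=[cv2.cvtColor(x[155:205,195:260],cv2.COLOR_BGR2GRAY).astype(np.float32) for x in(a,b)]
A,B=[cv2.Laplacian(x,cv2.CV_32F,ksize=3) for x in(A,B)]
s,r=cv2.phaseCorrelate(A,B); print("handle shift px",np.round(s,2),"resp",round(r,2))
c=cam("scene"); print("10 mm open =",px(c,[598.5-9.2,-196.6+4,72])-px(c,[598.5,-196.6,72]))
if abs(s[0])<1.2 and abs(s[1])<1.2: print("done",env.job_done())
```

```text
handle shift px [ 0.73 -0.24] resp 0.39
10 mm open = [ 3.5 -1.9]
the job is handed in; nothing more can be done
done None
```

The job is handed in: I opened the drawer about 200 mm, put all six shells in the bins of their own colour (two per bin) and pushed it shut. `job_done` reported no verdict.

**Last checks**
- **Shells:** with the drawer still open, the picture showed every shell lying flat in its bin, and the net positions from both cameras mostly agreed. One top-view "green" report fell on the controller's board and I ignored it. I could not see inside after shutting.
- **Drawer:** it was pushed against its stop until the force rose to about 18 N. Comparing the handle with the start picture gives a shift of about 0.8 px, or roughly 2 mm open. That is inside the 7 mm limit, though the match was only moderate (0.39).
- **Bystanders:** the multimeter, controller and pliers read within the nets' scatter of where they started.
- **Robot:** the gripper is clear of everything and the force reads near zero.

**What disagreed on the way**
- **Fingertip height:** the real fingertips sit about 22 mm higher than the reported TCP. My first handle grasp closed on nothing because of this; I measured the offset in the pictures and allowed for it afterwards.
- **Knocked shell:** one green shell was knocked about 45 mm aside during the run, so I located it again before picking it up.

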